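# Fit the adjustable wrench and nip up the tap's gland nut

## Task

The brass gland nut of the kitchen tap has worked loose, and the adjustable wrench sits on it with its jaws too wide. Roll the wrench's worm until the jaws just fit the nut, then swing the wrench to tighten the nut clockwise, seen from the end of the tap's spindle, by an eighth of a turn (45 degrees), and let go, leaving the wrench fitted on the nut. Keep the gripper off the nut itself, and leave the mug, the soap bottle and the tap's knob where they stand.

Things in the scene. Friction and masses are not known exactly. Their poses are not given: they have to be found in the camera images.
- nut_center (a point): Centre of the brass hex nut, 30 mm across flats, 34.6 across corners, 16 high, on the leaning bonnet of the tap; it can only turn. Fixed frame: z is the nut's axis, out of the tap, 25 degrees from vertical leaning to the robot and its right; x points up the slope, y lies level. A thin spindle (radius 5.5 mm) stands out of the nut to 24 mm from this point along z.
- worm_top (a point): Top of the wrench's worm: dark ribbed roller, radius 10 mm, 22 long, in the head's window, 39 mm from the nut's axis, 4 mm proud of the head (12 thick), 2 above the nut. The wrench's frame: x from handle to mouth, y along the worm to the movable jaw, z out of the upper face along the nut's axis. A fingertip pressed on it with 6 to 25 N and dragged to -x (to the handle) closes the jaws; +x opens.
- jaw (a joint): How far the movable jaw has closed from its widest, m. The gap between the jaws is 39 mm less this: it just fits the 30 mm nut at 0.009 and cannot close further. Starts between 0 and 0.005. Moves 0.15 mm per mm of drag on the worm, and stays where it is left.
- worm (a joint): Turn of the worm, rad; grows as the jaws close (0.0015 m of jaw travel per rad).
- wrench_grip (a point): Point in the middle of the steel handle, 175 mm from the nut's axis, good to push or take; frame turned as at worm_top. The handle is a flat bar 22 mm wide (in the wrench's plane), 10 thick, from 56 to 230 mm off the nut's axis, its direction away from the head (-0.966, -0.259, 0) in this frame. Tightening moves it towards its +y side.
- wrench (a joint): Swing of the wrench about the nut's axis, rad, growing clockwise (tightening); starts within 0.12 of 0, range -0.35 to 1.5. Friction holds it; about 6 N at the handle swings it with the nut. The wrench is captive on the nut: it only swings, and shifts a few mm across the nut while the jaws are loose.
- nut (a joint): Turn of the nut, rad, 0 at the start, growing clockwise (tightening); an eighth of a turn is 0.785. It stays where it is left.
- tap: The steel tap and sink, fixed. Origin at the foot of the tap's pillar on the counter; x points from the pillar over the sink, z up. The pillar is 36 mm thick and 90 mm high; the spout runs over the sink (+x), up to 130 mm high; the sink is 260 by 320 mm, its centre 200 mm from the pillar along x, 77 mm high.
- mug: White mug, 80 mm wide and 90 mm high, origin under its centre. To be left alone.
- soap: Bottle of washing-up soap, 60 mm wide and 170 mm high, origin under its centre. To be left alone.
- tap_knob: The tap's steel knob, taken off and lying on the counter, 48 mm wide and 34 mm high, origin under its centre. To be left alone.

How it is judged:
By the outcome, as a careful person would: the job done as asked, in the order asked, and still so for the second after the job is handed in, with the robot touching nothing.
It also fails if it takes over 61 s, if anything falls off the work surface, if the arm or the gripper's body presses on something with over 40 N, if the wrist force passes 120 N, or if a joint passes its speed limit or range.

## Robot

A 7-joint arm with a two-finger parallel gripper is mounted at the origin on the work surface. World frame = base frame: x ahead of the robot, y to its left, z up, the work surface at z = 0. Lengths are in m, angles in rad, forces in N, time in s.
With the tool pointing down it reaches from about 0.425 to 0.925 m from the base axis. Payload 6.8 kg.
Tool frame: the origin (TCP) lies midway between the tips of the shut fingers; the grasp point (between the pads) lies 19 mm behind it; z points along the fingers, y is the line along which they close (so a half turn about z gives the same grasp; the last joint's range is limited). The gripper opens to 88 mm and grips with 3 to 60 N. Pads are 20 mm wide; open, the fingers measure 115 mm over their backs; the gripper's body (75 mm by 178 mm) begins 61 mm behind the grasp point.
Start: joints at [1.118, 0.477, 0.022, 1.555, -0.011, 1.109, -0.083], TCP at [0.228, -0.635, 0.223] pointing down, gripper open.
Joint ranges: [-2.96, 2.96], [-0.34, 2.1], [-1.41, 1.46], [0.24, 2.44], [-1.37, 4.51], [0.17, 1.92], [-2.96, 2.96]. Speed limits (rad/s): [2.39, 2.39, 3.14, 3.14, 3.14, 3.14, 3.14].

## Interface

Orientations are given as a rotation vector (axis times angle).
In Python, from station import * gives the robot as it stands. The module is installed in compiled form; this text tells all that it offers.
- The arm moves only by the tool step_arm, never from a script. Its argument "plan" is a list that holds one entry, the list of rows, each a list of 6 numbers: the shift along the tool's x, y, z in cm, then the turn, a rotation vector about the tool's x, y, z in degrees. A call has 1 to 8 rows; each row shifts and turns the commanded pose from where the row before left it, along the tool's axes as they then stand; what a row does not reach is not made up. A row lasts 1/12 s, in which the tool goes at most 41.7 mm and 7.16 degrees, less where a joint would pass 70% of its speed; a pose out of reach is approached as far as the arm can. A call is refused whole if a number of a shift passes 4.17 or a number of a turn 7.16, either way. A call with a gripper value outside its range is refused whole. "claw" is the gripper command: -1 is fully open, 1 is shut, values between are in proportion, set as the call begins (left out, the last holds). The fingers move at their own pace and stop on an object; "squeeze" is the grip in N (left out, the last holds). Time passes only in rows, so rows that do not move let the fingers close. It gives the time, the measured TCP pose, the force, the opening and the grip force at its end, in the units of the state.
- sense(): the state, without advancing time (a new reading comes with each control period).
- read_camera(name): name is "side" or "top" or "wrist"; returns the picture (420x560x3 uint8, red, green, blue); there is no depth.
- camera_params(name): a dict with "fx", "fy", "cx", "cy" (pixels), "distortion" ([k1, k2, p1, p2, k3] as OpenCV has them; the pictures are not rectified), "origin" and "rotation" of the camera in the world. Camera axes: x right, y down, z forward; pixel columns grow to the right and rows downward; lengths in m; the calibration is good to about 2 mm. A picture is of the moment at which its call begins: read the wrist's pose just before it. camera_params takes no time and is no camera call; for the wrist camera it gives the pose at the moment of the call.
- close_job(): hands the job in; it is judged then, once.
The state is a dict: "t": time; "qpos": joint angles; "qvel": joint speeds; "joint_efforts": joint torques, N m; "tcp_pos": TCP position; "eef_rot": TCP orientation; "ft_force": force on the tool from outside, world axes, zero at the start; "moment": the same for the moment, N m; "gripper_width": finger opening in m; "grip_force": force on a finger pad.
Only numpy, scipy, OpenCV 4.12 (cv2) and the standard library are available. Lean on these libraries where they do the work, as an engineer would, in place of code of your own. Each camera call takes 0.05 s, during which the arm holds its last target. There are 200 camera calls.

## Working session

There is one attempt and no reset: what is moved stays moved. The work goes in short steps, Python scripts to look and compute and a tool call to move; the robot and the scene stay as the last step left them, time stands still between calls to the robot, and variables do not carry over. Pictures are saved under pics/ and viewed, at most 10 in all, crops included, and the job is handed in when it is done.

Besides the shell and the picture viewer there is one more tool, called after "Call:" by a JSON object that holds its "api" and its "payload", one argument or row to a line. step_arm: Moves the arm, as the interface text tells. Its arguments: {"type":"object","properties":{"plan":{"type":"array","items":{"type":"array","items":{"type":"array","items":{"type":"number"}}}},"claw":{"type":"number"},"squeeze":{"type":"number"}},"required":["plan"]}

```bash
mkdir -p pics; cat > h.py <<'E'
from station import *
import numpy as np, cv2
from scipy.spatial.transform import Rotation as R
def snap(n,f):
    p=camera_params(n); im=read_camera(n); cv2.imwrite(f,im[:,:,::-1]); return im,p
def ray(p,u,v):
    K=np.array([[p['fx'],0,p['cx']],[0,p['fy'],p['cy']],[0,0,1]])
    x,y=cv2.undistortPoints(np.array([[[u,v]]],float),K,np.array(p['distortion']))[0,0]
    d=np.array(p['rotation'])@[x,y,1]; return np.array(p['origin']),d/np.linalg.norm(d)
def tri(rays):
    A=0;b=0
    for o,d in rays:
        M=np.eye(3)-np.outer(d,d);A=A+M;b=b+M@o
    x=np.linalg.solve(A,b); return x,[np.linalg.norm((np.eye(3)-np.outer(d,d))@(x-o)) for o,d in rays]
def proj(p,X):
    K=np.array([[p['fx'],0,p['cx']],[0,p['fy'],p['cy']],[0,0,1]])
    Rc=np.array(p['rotation']); Xc=(np.atleast_2d(X)-p['origin'])@Rc
    return cv2.projectPoints(Xc,np.zeros(3),np.zeros(3),K,np.array(p['distortion']))[0][:,0]
E
python3 - <<'E'
from h import *
print(sense())
a,p=snap('side','pics/side1.png');b,q=snap('top','pics/top1.png')
print(p,q)
E
```

```text
{'t': 0.0, 'qpos': array([ 1.11789715,  0.47775378,  0.02236088,  1.55643329, -0.01150607,
        1.10927406, -0.08312099]), 'qvel': array([-3.75339220e-04, -1.60637420e-04,  3.03153358e-06, -7.53937204e-04,
       -5.82169628e-04,  1.21563096e-04, -3.10087596e-04]), 'joint_efforts': array([ 6.17819769e-04, -5.82847345e+01,  1.53479867e+00, -2.72604901e+01,
       -5.43891639e-02,  1.69445027e-02,  1.36251997e-04]), 'tcp_pos': array([ 0.22793279, -0.63472828,  0.22172085]), 'eef_rot': array([-3.09336534e+00, -5.38608962e-01,  6.71050678e-04]), 'ft_force': array([ 0.11914532, -0.2851553 ,  0.03411393]), 'moment': array([ 0.01856518, -0.05062581, -0.02664713]), 'grip_force': 0.0, 'gripper_width': 0.0875527998773062}
{'fx': 507.00163753332333, 'fy': 507.00163753332333, 'cx': 273.1371190823515, 'cy': 210.21149957518108, 'distortion': array([-0.15373826,  0.        ,  0.        ,  0.        ,  0.        ]), 'origin': array([0.55453204, 0.97503264, 0.77286077]), 'rotation': array([-0.07449454,  2.73663534, -1.47230562])} {'fx': 414.11166650617616, 'fy': 414.11166650617616, 'cx': 273.60917293225435, 'cy': 212.5846361490413, 'distortion': array([-0.03198721,  0.        ,  0.        ,  0.        ,  0.        ]), 'origin': array([ 0.50839207, -0.02004146,  1.43779275]), 'rotation': array([-2.16344784,  2.20196971, -0.08168256])}
```

View pics/side1.png

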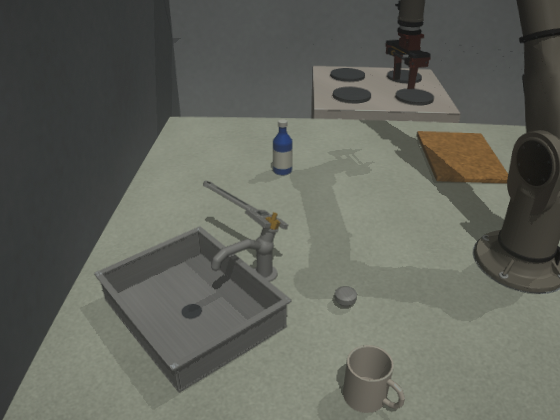

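View pics/top1.png

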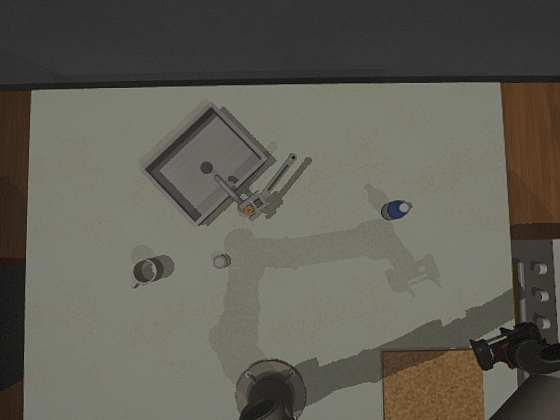

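Side view: nut near (274,222), handle end near (207,184). Top view: nut near (249,211), worm near (258,203), handle end near (292,157). I'll enlarge both.

```bash
sed -i "s/np.array(p\['rotation'\])/R.from_rotvec(p['rotation']).as_matrix()/" h.py
python3 - <<'E'
import cv2,numpy as np
a=cv2.imread('pics/side1.png')[160:290,190:320];b=cv2.imread('pics/top1.png')[140:230,220:320]
a=cv2.resize(a,(400,400),interpolation=3);b=cv2.resize(b,(400,360),interpolation=3)
c=np.zeros((400,800,3),np.uint8);c[:,:400]=a;c[:360,400:]=b
cv2.imwrite('pics/crop1.png',cv2.convertScaleAbs(c,alpha=1.5))
E
```

```text
(no output)
```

View pics/crop1.png

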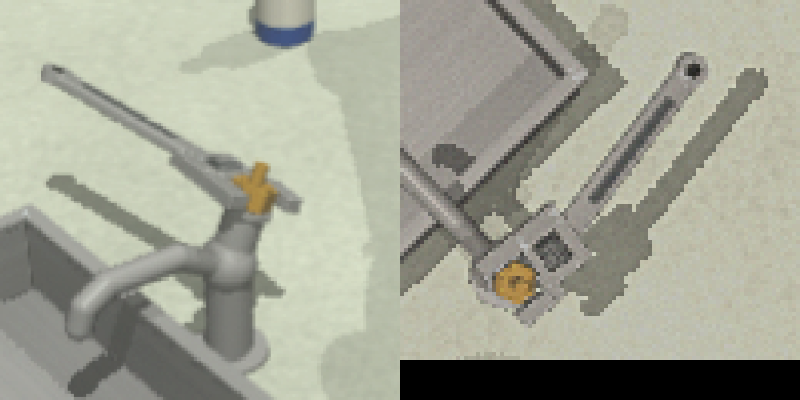

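The crop shows the nut and spindle at side (273,222) and top (249,211). The worm is at side (262,212.6) and top (258.2,202.8), and the handle hole at side (208,183.4) and top (293,157.5).

```bash
python3 - <<'E'
from h import *
s=camera_params('side');t=camera_params('top')
P={}
for n,a,b in [('nut',(272.9,222.7),(248.75,211)),('worm',(262.1,212.6),(258.25,202.75)),('hole',(207.9,183.4),(293,157.5)),('pillar?',(265,277),(239,205)),('soap',(283,160),(393,210)),('mug',(368,380),(150,268)),('knob',(345,296),(221,261))]:
    x,r=tri([ray(s,*a),ray(t,*b)]);P[n]=x;print(n,x.round(4),np.round(r,4))
d=P['hole']-P['nut'];print(np.linalg.norm(d),d/np.linalg.norm(d))
# axis: leaning 25deg toward robot & right
for yaw in range(-180,-80,15):
    z=np.array([np.sin(.4363)*np.cos(np.radians(yaw)),np.sin(.4363)*np.sin(np.radians(yaw)),np.cos(.4363)]);print(yaw,z.round(3),(z@d).round(4))
p=camera_params('wrist');print(p, sense()['tcp_pos'])
E
```

```text
nut [0.6128 0.0582 0.1335] [0.0004 0.0004]
worm [0.6384 0.0276 0.139 ] [0.0001 0.0001]
hole [ 0.7799 -0.0846  0.1457] [0.0004 0.0004]
pillar? [0.6366 0.0989 0.0109] [0.0078 0.0078]
soap [ 0.6129 -0.4273  0.0342] [0.003 0.003]
mug [0.4292 0.4001 0.0376] [0.0049 0.0049]
knob [0.452  0.1622 0.018 ] [0.001 0.001]
0.2201618608845798 [ 0.75905674 -0.64864703  0.05558675]
-180 [-0.423 -0.     0.906] -0.0595
-165 [-0.408 -0.109  0.906] -0.0415
-150 [-0.366 -0.211  0.906] -0.0199
-135 [-0.299 -0.299  0.906] 0.0038
-120 [-0.211 -0.366  0.906] 0.028
-105 [-0.109 -0.408  0.906] 0.0511
-90 [ 0.    -0.423  0.906] 0.0714
{'fx': 297.4075544780104, 'fy': 297.4075544780104, 'cx': 276.1948472217169, 'cy': 205.88404634211335, 'distortion': array([-0.05702985,  0.        ,  0.        ,  0.        ,  0.        ]), 'origin': array([ 0.30125562, -0.60936494,  0.3833282 ]), 'rotation': array([ 2.37039288, -1.66746235, -0.24242687])} [ 0.22796071 -0.63475685  0.22177689]
```

```bash
cat >> h.py <<'E'
def frame(yaw=-139.):
    a=np.radians(yaw);s,c=np.sin(np.radians(25)),np.cos(np.radians(25))
    return np.array([s*np.cos(a),s*np.sin(a),c])
def wframe(hdir,n):
    "wrench frame columns x,y,z from handle direction"
    d=hdir-n*(hdir@n);d/=np.linalg.norm(d)
    x=-(R.from_rotvec(-np.radians(15)*n).apply(d)); return np.c_[x,np.cross(n,x),n]
def rows(pos,Rt,n):
    st=sense();p0=st['tcp_pos'];R0=R.from_rotvec(st['eef_rot'])
    rv=(R0.inv()*R.from_matrix(Rt)).as_rotvec(); 
    Rs=[R0*R.from_rotvec(rv*k/n) for k in range(n+1)]
    for k in range(n):
        print(list(np.r_[Rs[k].inv().apply((pos-p0)/n)*100,np.degrees(rv)/n].round(2)))
    print('dist/row',np.linalg.norm(pos-p0)/n*100)
E
python3 - <<'E'
from h import *
n=frame();W=wframe(np.array([.167,-.1428,.012]),n);print(W.round(3))
yt=-W[:,0];zt=-n;xt=np.cross(yt,zt)
nut=np.array([.6128,.0582,.1335])-.006*n
worm=nut-.039*W[:,0]+.010*n;print(nut,worm)
rows(worm+.13*n,np.c_[xt,yt,zt],24)
E
```

```text
[[-0.581 -0.749 -0.319]
 [ 0.813 -0.512 -0.277]
 [ 0.044 -0.42   0.906]]
[0.61471372 0.05986358 0.12806215] [0.63417789 0.02539184 0.13540012]
[np.float64(2.31), np.float64(-1.93), np.float64(-0.13), np.float64(0.24), np.float64(1.01), np.float64(-0.63)]
[np.float64(2.33), np.float64(-1.91), np.float64(-0.08), np.float64(0.24), np.float64(1.01), np.float64(-0.63)]
[np.float64(2.35), np.float64(-1.88), np.float64(-0.03), np.float64(0.24), np.float64(1.01), np.float64(-0.63)]
[np.float64(2.37), np.float64(-1.86), np.float64(0.02), np.float64(0.24), np.float64(1.01), np.float64(-0.63)]
[np.float64(2.39), np.float64(-1.83), np.float64(0.07), np.float64(0.24), np.float64(1.01), np.float64(-0.63)]
[np.float64(2.41), np.float64(-1.8), np.float64(0.12), np.float64(0.24), np.float64(1.01), np.float64(-0.63)]
[np.float64(2.43), np.float64(-1.78), np.float64(0.17), np.float64(0.24), np.float64(1.01), np.float64(-0.63)]
[np.float64(2.44), np.float64(-1.75), np.float64(0.22), np.float64(0.24), np.float64(1.01), np.float64(-0.63)]
[np.float64(2.46), np.float64(-1.72), np.float64(0.27), np.float64(
[... 1033 characters left out ...]
(-0.63)]
[np.float64(2.54), np.float64(-1.43), np.float64(0.78), np.float64(0.24), np.float64(1.01), np.float64(-0.63)]
[np.float64(2.54), np.float64(-1.4), np.float64(0.83), np.float64(0.24), np.float64(1.01), np.float64(-0.63)]
[np.float64(2.54), np.float64(-1.36), np.float64(0.89), np.float64(0.24), np.float64(1.01), np.float64(-0.63)]
[np.float64(2.54), np.float64(-1.33), np.float64(0.94), np.float64(0.24), np.float64(1.01), np.float64(-0.63)]
[np.float64(2.53), np.float64(-1.3), np.float64(0.99), np.float64(0.24), np.float64(1.01), np.float64(-0.63)]
[np.float64(2.53), np.float64(-1.27), np.float64(1.04), np.float64(0.24), np.float64(1.01), np.float64(-0.63)]
dist/row 3.0148361220382265
```

Call:
{"api": "step_arm", "payload": {
  "plan": [
    [[2.3,-1.9,-0.1,0.24,1,-0.63],[2.3,-1.9,-0.1,0.24,1,-0.63],[2.35,-1.9,0,0.24,1,-0.63],[2.35,-1.85,0,0.24,1,-0.63],[2.4,-1.8,0.1,0.24,1,-0.63],[2.4,-1.8,0.1,0.24,1,-0.63],[2.4,-1.8,0.2,0.24,1,-0.63],[2.4,-1.75,0.2,0.24,1,-0.63]]
  ],
  "claw": 1
}}

```text
t: 0.77
tcp_pos: [0.3489, -0.4266, 0.232]
eef_rot: [-3.005, -0.662, -0.204]
ft_force: [1.2, -0.3, 0.2]
gripper_width: 0.0382
grip_force: 0.0
```

Call:
{"api": "step_arm", "payload": {
  "plan": [
    [[2.5,-1.7,0.3,0.24,1,-0.63],[2.5,-1.7,0.3,0.24,1,-0.63],[2.5,-1.65,0.4,0.24,1,-0.63],[2.5,-1.65,0.4,0.24,1,-0.63],[2.5,-1.6,0.5,0.24,1,-0.63],[2.5,-1.6,0.5,0.24,1,-0.63],[2.5,-1.55,0.6,0.24,1,-0.63],[2.5,-1.5,0.6,0.24,1,-0.63]]
  ]
}}

```text
t: 1.43
tcp_pos: [0.4709, -0.2179, 0.242]
eef_rot: [-2.899, -0.776, -0.399]
ft_force: [0.1, -0.3, -0.1]
gripper_width: 0.0004
grip_force: 0.0
```

Call:
{"api": "step_arm", "payload": {
  "plan": [
    [[2.5,-1.5,0.7,0.24,1,-0.63],[2.5,-1.45,0.7,0.24,1,-0.63],[2.5,-1.4,0.8,0.24,1,-0.63],[2.5,-1.4,0.8,0.24,1,-0.63],[2.5,-1.4,0.9,0.24,1,-0.63],[2.5,-1.35,0.9,0.24,1,-0.63],[2.5,-1.3,1,0.24,1,-0.63],[2.5,-1.3,1,0.24,1,-0.63]]
  ]
}}

```text
t: 2.1
tcp_pos: [0.589, -0.0106, 0.2508]
eef_rot: [-2.777, -0.88, -0.584]
ft_force: [0.6, -0.4, 0.4]
gripper_width: 0.0006
grip_force: 0.0
```

```bash
python3 - <<'E'
from h import *
st=sense();print(st['t'],st['tcp_pos'],st['eef_rot'],st['ft_force'],st['gripper_width'],st['qpos'].round(2))
im,p=snap('wrist','pics/w1.png');print(p['origin'])
n=frame();W=wframe(np.array([.167,-.1428,.012]),n)
nut=np.array([.6128,.0582,.1335])-.006*n
print(proj(p,[nut+.008*n,nut-.039*W[:,0]+.01*n,nut-.175*(.966*W[:,0]+.259*W[:,1])]))
E
```

```text
2.1 [ 0.58895801 -0.01064654  0.25084035] [-2.77707399 -0.87984272 -0.58445155] [ 0.55174074 -0.43742167  0.43329688] 0.0005500070932897327 [ 0.49  0.22 -0.46  1.96 -0.31  0.7  -0.7 ]
[ 0.59620745 -0.01558268  0.42986264]
[[239.13067498 192.93572167]
 [277.59738255 193.50825204]
 [406.55339076 147.98994399]]
```

View pics/w1.png

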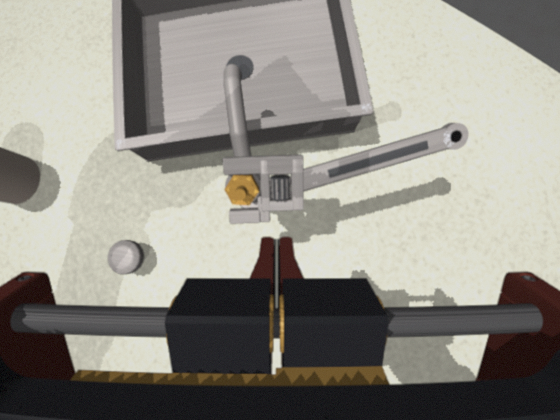

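The wrist picture shows the nut at about (242,189), the worm at (281,188) and the handle hole at (456,135). I'll enlarge it to read them closer.

```bash
python3 - <<'E'
import cv2
a=cv2.imread('pics/w1.png')[145:235,215:335]
cv2.imwrite('pics/crop2.png',cv2.resize(a,(720,540),interpolation=2))
E
```

```text
(no output)
```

View pics/crop2.png

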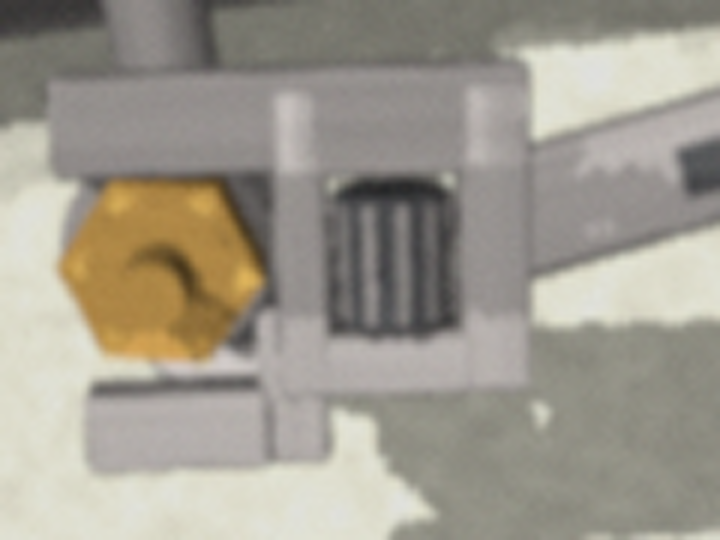

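The nut's top centre is at (242.3,189.8), the spindle tip at about (241.7,192.3) and the worm at (281.2,188). The gap left at the lower (movable) jaw is about 4–5 mm.

```bash
python3 - <<'E'
from h import *
from scipy.optimize import least_squares
s=camera_params('side');t=camera_params('top');w=camera_params('wrist')
# params: nut(3), yaw lean, wrench angle(handle yaw in plane)
def model(v):
    n=frame(v[3]);h=np.array([np.cos(v[4]),np.sin(v[4]),0]);W=wframe(h,n)
    c=v[:3];hd=-.966*W[:,0]-.259*W[:,1]
    return c,n,W,hd
def res(v):
    c,n,W,hd=model(v)
    worm=c-.039*W[:,0]+.010*n+v[5]*W[:,1]; hole=c+v[6]*hd+.005*n
    r=[]
    for p,L,wt in [(w,[(c+.008*n,(242.3,189.8)),(c+.024*n,(241.7,192.3)),(worm,(281.2,188)),(hole,(456,135))],1),(s,[(c+.024*n,(274.5,214)),(worm,(262.1,212.6)),(hole,(207.9,183.4))],.7),(t,[(c+.008*n,(248.75,211)),(worm,(258.25,202.75)),(hole,(293,157.5))],.7)]:
        for X,uv in L: r+=list(wt*(proj(p,X)[0]-uv))
    return r
q=least_squares(res,[.6147,.0599,.128,-139,-.7,0,.22])
print(q.x.round(4),np.round(q.fun,1))
c,n,W,hd=model(q.x);np.savez('m.npz',c=c,n=n,W=W,hd=hd)
worm=c-.039*W[:,0]+.010*n+q.x[5]*W[:,1];print(c,n,W,worm,c+.175*hd)
yt=-W[:,0];zt=-n;xt=np.cross(yt,zt)
rows(worm+.03*n+.011*W[:,0],np.c_[xt,yt,zt],5)
E
```

```text
[ 6.206000e-01  6.460000e-02  1.346000e-01 -1.382111e+02 -6.850000e-01
 -1.800000e-03  2.165000e-01] [ 0.2 -0.4 -1.   1.   0.5  0.5 -0.1  0.6 -1.4 -0.  -1.  -0.3 -1.1 -0.6
 -1.1 -1.2 -0.8 -0.8 -1.4 -1. ]
[0.62060934 0.06458764 0.13463355] [-0.31510642 -0.28162766  0.90630779] [[-0.58082891 -0.7505636  -0.31510642]
 [ 0.81245642 -0.51049037 -0.28162766]
 [ 0.05052068 -0.41958772  0.90630779]] [0.64146918 0.03100959 0.14248581] [ 0.75281776 -0.04962015  0.14511084]
[np.float64(0.21), np.float64(-0.1), np.float64(1.9), np.float64(0.02), np.float64(0.02), np.float64(0.13)]
[np.float64(0.21), np.float64(-0.1), np.float64(1.9), np.float64(0.02), np.float64(0.02), np.float64(0.13)]
[np.float64(0.21), np.float64(-0.1), np.float64(1.9), np.float64(0.02), np.float64(0.02), np.float64(0.13)]
[np.float64(0.21), np.float64(-0.1), np.float64(1.9), np.float64(0.02), np.float64(0.02), np.float64(0.13)]
[np.float64(0.21), np.float64(-0.1), np.float64(1.9), np.float64(0.02), np.float64(0.02), np.float64(0.13)]
dist/row 1.9133833438127554
```

Call:
{"api": "step_arm", "payload": {
  "plan": [
    [[0.2,-0.1,1.9,0,0,0.13],[0.2,-0.1,1.9,0,0,0.13],[0.2,-0.1,1.9,0,0,0.13],[0.2,-0.1,1.9,0,0,0.13],[0.2,-0.1,1.9,0,0,0.13],[0,0,1.2,0,0,0],[0,0,0.8,0,0,0],[0,0,0,0,0,0]]
  ]
}}

```text
t: 2.82
tcp_pos: [0.6287, 0.0284, 0.1491]
eef_rot: [-2.781, -0.863, -0.578]
ft_force: [-0.1, -0.4, 0.0]
gripper_width: 0.0003
grip_force: 0.0
```

```bash
cat >> h.py <<'E'
def where():
    m=np.load('m.npz');st=sense();W=m['W'];v=W.T@(st['tcp_pos']-m['c'])*1e3
    print('t',st['t'],'tcp in wrench mm',v.round(1),'F',(W.T@st['ft_force']).round(1),'toolW',(W.T@R.from_rotvec(st['eef_rot']).as_matrix()).round(3).tolist())
E
python3 - <<'E'
from h import *
where()
snap('wrist','pics/w2.png')
im=cv2.imread('pics/w2.png')[130:300,180:400];cv2.imwrite('pics/w2c.png',cv2.resize(im,None,fx=3,fy=3))
E
```

```text
t 2.8167 tcp in wrench mm [-33.4   6.4  20.7] F [-0.3  0.3  0.2] toolW [[-0.007, -1.0, -0.005], [-1.0, 0.007, 0.008], [-0.008, 0.005, -1.0]]
```

View pics/w2c.png

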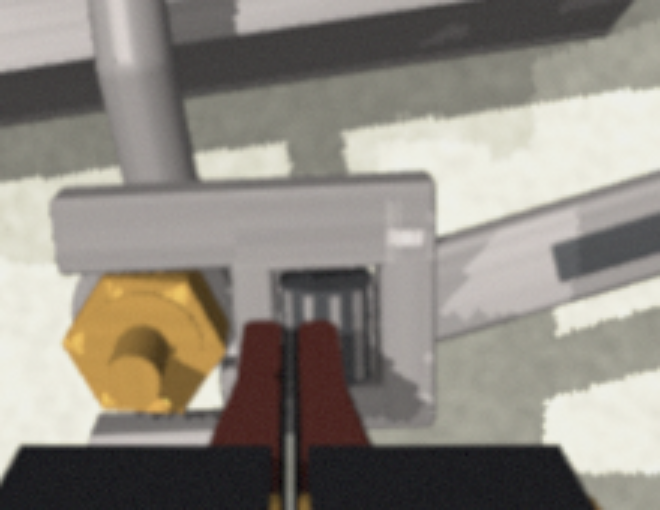

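Only the fingertip pair and the worm matter here: the tips (290,325 in the crop) sit about 8 mm short of the worm's middle (325,325) along its length. I'll correct that and descend.

Call:
{"api": "step_arm", "payload": {
  "plan": [
    [[0.4,0,0,0,0,0],[0.4,0,0,0,0,0],[0,0,0.3,0,0,0],[0,0,0.3,0,0,0],[0,0,0,0,0,0],[0,0,0,0,0,0]]
  ]
}}

```text
t: 3.37
tcp_pos: [0.6372, 0.0332, 0.1483]
eef_rot: [-2.782, -0.863, -0.581]
ft_force: [-0.2, -0.1, 0.3]
gripper_width: 0.0006
grip_force: 0.0
```

```bash
python3 -c "
from h import *
where()"
```

```text
t 3.3667 tcp in wrench mm [-34.4  -2.2  16. ] F [0.1 0.1 0.3] toolW [[-0.007, -1.0, -0.007], [-1.0, 0.007, 0.006], [-0.006, 0.007, -1.0]]
```

Call:
{"api": "step_arm", "payload": {
  "plan": [
    [[0,0,0.1,0,0,0],[0,0,0.1,0,0,0],[0,0,0,0,0,0]]
  ]
}}

```text
t: 3.62
tcp_pos: [0.6379, 0.0338, 0.1464]
eef_rot: [-2.782, -0.863, -0.581]
ft_force: [0.4, 0.2, 0.3]
gripper_width: 0.0002
grip_force: 0.0
```

Call:
{"api": "step_arm", "payload": {
  "plan": [
    [[0,0,0.1,0,0,0],[0,0,0,0,0,0]]
  ]
}}

```text
t: 3.78
tcp_pos: [0.6383, 0.0341, 0.1456]
eef_rot: [-2.782, -0.863, -0.581]
ft_force: [0.4, 0.2, -0.4]
gripper_width: 0.0004
grip_force: 0.0
```

Call:
{"api": "step_arm", "payload": {
  "plan": [
    [[0,0,0.1,0,0,0],[0,0,0,0,0,0]]
  ]
}}

```text
t: 3.95
tcp_pos: [0.6387, 0.0343, 0.1449]
eef_rot: [-2.782, -0.863, -0.582]
ft_force: [-1.6, -1.1, 3.1]
gripper_width: 0.0004
grip_force: 1.5
```

Call:
{"api": "step_arm", "payload": {
  "plan": [
    [[0,0,0.1,0,0,0],[0,0,0,0,0,0]]
  ]
}}

```text
t: 4.12
tcp_pos: [0.6391, 0.0345, 0.1443]
eef_rot: [-2.782, -0.863, -0.582]
ft_force: [-3.8, -1.3, 5.8]
gripper_width: 0.0004
grip_force: 3.6
```

Call:
{"api": "step_arm", "payload": {
  "plan": [
    [[0,0,0.1,0,0,0],[0,0,0,0,0,0]]
  ]
}}

```text
t: 4.28
tcp_pos: [0.6394, 0.0345, 0.1439]
eef_rot: [-2.782, -0.863, -0.582]
ft_force: [-6.2, -2.5, 10.7]
gripper_width: 0.0007
grip_force: 6.1
```

Call:
{"api": "step_arm", "payload": {
  "plan": [
    [[0,0,0.05,0,0,0],[0,0.3,0,0,0,0],[0,0.3,0,0,0,0],[0,0,0,0,0,0]]
  ]
}}

```text
t: 4.62
tcp_pos: [0.6404, 0.0335, 0.1436]
eef_rot: [-2.777, -0.867, -0.575]
ft_force: [-18.6, 1.7, 23.9]
gripper_width: 0.0
grip_force: 14.8
```

```bash
python3 -c "
from h import *
where()"
```

```text
t 4.6167 tcp in wrench mm [-36.3  -2.7  10.6] F [13.4  3.  27.1] toolW [[-0.004, -1.0, -0.001], [-1.0, 0.004, 0.008], [-0.008, 0.001, -1.0]]
```

Call:
{"api": "step_arm", "payload": {
  "plan": [
    [[0,0.3,0,0,0,0],[0,0.3,0,0,0,0],[0,0,0,0,0,0]]
  ]
}}

```text
t: 4.87
tcp_pos: [0.6456, 0.0263, 0.1444]
eef_rot: [-2.78, -0.866, -0.581]
ft_force: [-10.2, -2.5, 16.9]
gripper_width: 0.0006
grip_force: 9.2
```

```bash
python3 -c "
from h import *
where()"
```

```text
t 4.8667 tcp in wrench mm [-45.1  -3.3  11.7] F [ 4.7  1.8 19.2] toolW [[-0.005, -1.0, -0.006], [-1.0, 0.005, 0.006], [-0.006, 0.006, -1.0]]
```

Call:
{"api": "step_arm", "payload": {
  "plan": [
    [[0,0,-1,0,0,0],[0,-0.6,0,0,0,0],[0,-0.6,0,0,0,0],[0,0,0,0,0,0],[0,0,0.6,0,0,0],[0,0,0.3,0,0,0],[0,0,0,0,0,0]]
  ]
}}

```text
t: 5.45
tcp_pos: [0.6393, 0.035, 0.1436]
eef_rot: [-2.782, -0.863, -0.581]
ft_force: [-7.5, -1.5, 13.2]
gripper_width: 0.0007
grip_force: 7.0
```

```bash
python3 -c "
from h import *
where()"
```

```text
t 5.45 tcp in wrench mm [-34.5  -2.7  10.6] F [ 3.8  0.9 14.8] toolW [[-0.007, -1.0, -0.007], [-1.0, 0.007, 0.006], [-0.006, 0.007, -1.0]]
```

Call:
{"api": "step_arm", "payload": {
  "plan": [
    [[0,0.2,0,0,0,0],[0,0.2,0,0,0,0],[0,0.2,0,0,0,0],[0,0.2,0,0,0,0],[0,0.2,0,0,0,0],[0,0.2,0,0,0,0],[0,0,0,0,0,0]]
  ]
}}

```text
t: 6.03
tcp_pos: [0.6459, 0.0257, 0.1442]
eef_rot: [-2.781, -0.864, -0.582]
ft_force: [-9.2, -2.5, 14.8]
gripper_width: 0.0003
grip_force: 8.0
```

```bash
python3 -c "
from h import *
where()"
```

```text
t 6.0333 tcp in wrench mm [-45.8  -3.2  11.7] F [ 4.1  2.  17. ] toolW [[-0.006, -1.0, -0.006], [-1.0, 0.005, 0.006], [-0.006, 0.006, -1.0]]
```

Call:
{"api": "step_arm", "payload": {
  "plan": [
    [[0,0,-1,0,0,0],[-0.5,-0.6,-1.2,0,0,0],[-0.5,-0.6,0,0,0,0],[0,0,0,0,0,0]]
  ]
}}

```text
t: 6.37
tcp_pos: [0.6231, 0.024, 0.1585]
eef_rot: [-2.782, -0.863, -0.579]
ft_force: [-0.5, 0.3, -0.8]
gripper_width: 0.0004
grip_force: 0.0
```

```bash
python3 - <<'E'
from h import *
where()
snap('wrist','pics/w3.png')
im=cv2.imread('pics/w3.png')[130:260,180:380];cv2.imwrite('pics/w3c.png',cv2.resize(im,None,fx=4,fy=4,interpolation=2))
E
```

```text
t 6.3667 tcp in wrench mm [-33.2   8.8  32.2] F [ 0.5  0.6 -0.6] toolW [[-0.007, -1.0, -0.006], [-1.0, 0.007, 0.007], [-0.007, 0.006, -1.0]]
```

View pics/w3c.png

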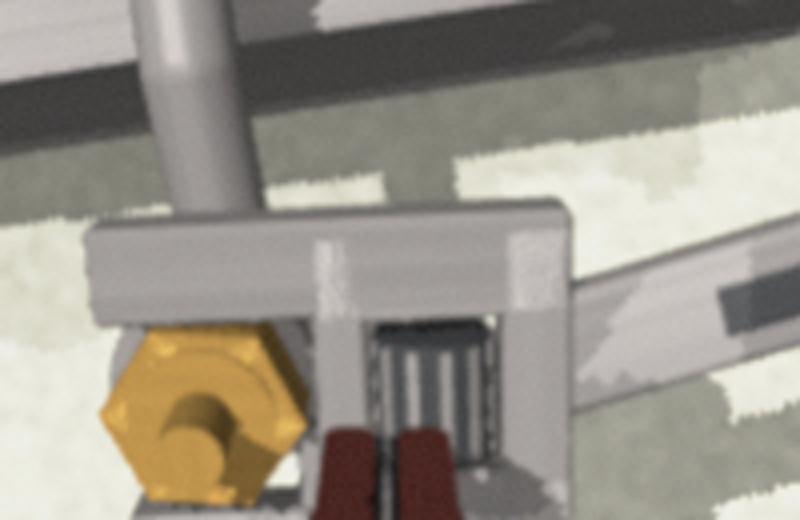

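Jaws visibly closer: the movable jaw's dark face is now right under the nut's lower flat at (220,500 in the crop). I'll make two more strokes, which can't over-close it.

Call:
{"api": "step_arm", "payload": {
  "plan": [
    [[0.5,0,0,0,0,0],[0.5,0,0,0,0,0],[0,0,0.9,0,0,0],[0,0,0.7,0,0,0],[0,0,0.4,0,0,0],[0,0,0.2,0,0,0],[0,0,0,0,0,0]]
  ]
}}

```text
t: 7.0
tcp_pos: [0.6391, 0.0349, 0.1435]
eef_rot: [-2.782, -0.863, -0.581]
ft_force: [-7.2, -1.9, 10.9]
gripper_width: 0.0003
grip_force: 6.6
```

Call:
{"api": "step_arm", "payload": {
  "plan": [
    [[0,0.2,0,0,0,0],[0,0.2,0,0,0,0],[0,0.2,0,0,0,0],[0,0.2,0,0,0,0],[0,0.2,0,0,0,0]]
  ]
}}

```text
t: 7.42
tcp_pos: [0.6417, 0.031, 0.1439]
eef_rot: [-2.776, -0.869, -0.573]
ft_force: [-23.6, 0.5, 33.3]
gripper_width: 0.0003
grip_force: 20.2
```

```bash
python3 -c "
from h import *
where()"
```

```text
t 7.4167 tcp in wrench mm [-39.   -2.6  11.2] F [15.8  3.5 37.5] toolW [[-0.003, -1.0, 0.001], [-1.0, 0.003, 0.009], [-0.009, -0.001, -1.0]]
```

Call:
{"api": "step_arm", "payload": {
  "plan": [
    [[0,0.2,0,0,0,0],[0,0,-1,0,0,0],[0,-0.6,0,0,0,0],[0,-0.6,0,0,0,0],[0,0,0,0,0,0],[0,0,0.6,0,0,0],[0,0,0.4,0,0,0],[0,0,0,0,0,0]]
  ]
}}

```text
t: 8.08
tcp_pos: [0.6392, 0.0349, 0.1434]
eef_rot: [-2.782, -0.863, -0.581]
ft_force: [-8.0, -2.9, 12.6]
gripper_width: 0.0006
grip_force: 7.2
```

Call:
{"api": "step_arm", "payload": {
  "plan": [
    [[0,0.2,0,0,0,0],[0,0.2,0,0,0,0],[0,0.2,0,0,0,0],[0,0.2,0,0,0,0],[0,0.2,0,0,0,0]]
  ]
}}

```text
t: 8.5
tcp_pos: [0.6416, 0.0314, 0.1438]
eef_rot: [-2.775, -0.869, -0.573]
ft_force: [-26.2, 0.7, 34.9]
gripper_width: 0.0003
grip_force: 20.5
```

```bash
python3 -c "
from h import *
where()"
```

```text
t 8.5 tcp in wrench mm [-38.6  -2.6  11.1] F [17.6  4.7 39.7] toolW [[-0.003, -1.0, 0.002], [-1.0, 0.003, 0.009], [-0.009, -0.002, -1.0]]
```

Call:
{"api": "step_arm", "payload": {
  "plan": [
    [[0,0,-1,0,0,0],[-1,0,-1.5,0,0,0],[-2,0,-1.5,0,0,0],[-2,0,0,0,0,0],[0,0,0,0,0,0]]
  ]
}}

```text
t: 8.92
tcp_pos: [0.5913, -0.0124, 0.1563]
eef_rot: [-2.785, -0.858, -0.576]
ft_force: [-0.6, 0.3, -0.5]
gripper_width: 0.0006
grip_force: 0.0
```

```bash
python3 - <<'E'
from h import *
where()
m=np.load('m.npz');c,n,W=m['c'],m['n'],m['W']
im,p=snap('wrist','pics/w4.png');print(proj(p,c+.008*n))
u,v=proj(p,c+.008*n)[0].astype(int)
cr=cv2.imread('pics/w4.png')[max(v-45,0):v+45,max(u-35,0):u+85];print(max(v-45,0),max(u-35,0));cv2.imwrite('pics/w4c.png',cv2.resize(cr,None,fx=6,fy=6,interpolation=2))
E
```

```text
t 8.9167 tcp in wrench mm [-44.5  52.2  50.6] F [ 0.6  0.5 -0.3] toolW [[-0.01, -1.0, -0.007], [-1.0, 0.01, 0.01], [-0.01, 0.007, -1.0]]
[[208.9879864 156.9122337]]
111 173
```

View pics/w4c.png

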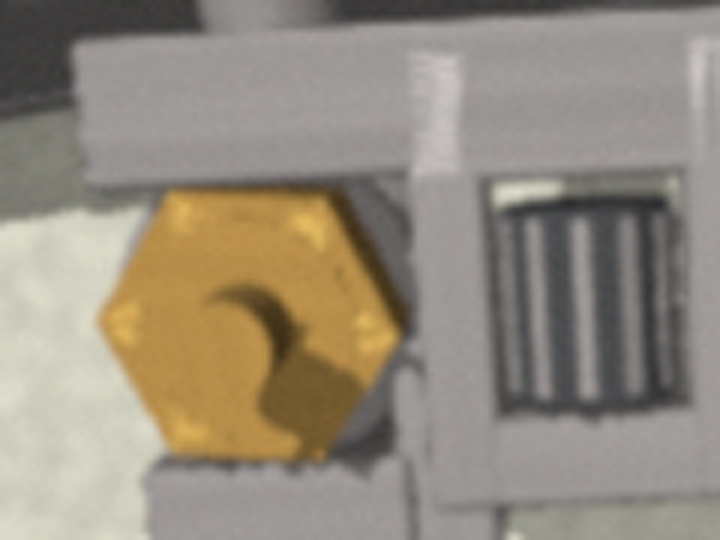

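The movable jaw (edge at y≈460 in the crop) now meets the nut's lower flat and the fixed jaw meets the upper one (y≈188), so the jaws fit. The worm also stalled. Next is the swing.

```bash
cat >> h.py <<'E'
def pose(ang,r,off,z):
    "tool pose beside handle: swing ang deg from start, radius r, off = distance behind handle axis, z along n (m)"
    m=np.load('m.npz');c,n,W=m['c'],m['n'],m['W']
    Q=R.from_rotvec(-np.radians(ang)*n).as_matrix()
    hd=Q@(W@[-.966,-.259,0]);t=-np.cross(n,hd)
    return c+r*hd-off*t+z*n, np.c_[-t,np.cross(-n,-t),-n]
def pol():
    m=np.load('m.npz');W=m['W'];st=sense();v=W.T@(st['tcp_pos']-m['c']);
    a=195-np.degrees(np.arctan2(v[1],v[0]))%360
    Rt=R.from_rotvec(st['eef_rot']).as_matrix(); hd=W.T@Rt[:,1]
    F=W.T@st['ft_force'];_,P=pose(a,.1,0,0)
    print('t',st['t'],'ang',round(a,2),'r',np.round(np.hypot(*v[:2])*1e3,1),'z',round(v[2]*1e3,1),'toolang',round(195-np.degrees(np.arctan2(hd[1],hd[0]))%360,2),'F tool',(Rt.T@st['ft_force']).round(1))
E
python3 - <<'E'
from h import *
pol()
p,Rt=pose(0,.175,.035,.05);print(p,pose(0,.175,.035,-.01)[0],pose(45,.175,.021,-.01)[0]);rows(p,Rt,6)
E
```

```text
t 8.9667 ang 63.45 r 66.8 z 50.4 toolang 15.55 F tool [ 0.  -0.2 -0.4]
[ 0.75717378 -0.03907693  0.20507046] [ 0.77608017 -0.02217927  0.15069199] [ 0.66589232 -0.0996578   0.08830591]
[np.float64(2.17), np.float64(1.91), np.float64(0.0), np.float64(0.05), np.float64(0.09), np.float64(-2.59)]
[np.float64(2.08), np.float64(2.0), np.float64(0.0), np.float64(0.05), np.float64(0.09), np.float64(-2.59)]
[np.float64(1.99), np.float64(2.1), np.float64(0.0), np.float64(0.05), np.float64(0.09), np.float64(-2.59)]
[np.float64(1.89), np.float64(2.18), np.float64(0.01), np.float64(0.05), np.float64(0.09), np.float64(-2.59)]
[np.float64(1.79), np.float64(2.27), np.float64(0.01), np.float64(0.05), np.float64(0.09), np.float64(-2.59)]
[np.float64(1.69), np.float64(2.35), np.float64(0.01), np.float64(0.05), np.float64(0.09), np.float64(-2.59)]
dist/row 2.8894656603873985
```

Call:
{"api": "step_arm", "payload": {
  "plan": [
    [[2.15,1.9,0,0,0.1,-2.6],[2.1,2,0,0,0.1,-2.6],[2,2.1,0,0,0.1,-2.6],[1.9,2.2,0,0,0.1,-2.6],[1.8,2.3,0,0,0.1,-2.6],[1.7,2.35,0,0,0.1,-2.6],[0,0,0,0,0,0]]
  ]
}}

```text
t: 9.55
tcp_pos: [0.765, -0.0374, 0.2095]
eef_rot: [-2.676, -1.252, -0.644]
ft_force: [-0.9, -0.3, 0.8]
gripper_width: 0.0006
grip_force: 0.0
```

```bash
python3 - <<'E'
from h import *
pol()
p,Rt=pose(0,.175,.035,-.01);rows(p,Rt,4)
E
```

```text
t 9.55 ang -13.31 r 185.0 z 51.1 toolang -0.35 F tool [-0.4 -0.4 -1.1]
[np.float64(-0.2), np.float64(-0.14), np.float64(1.52), np.float64(0.15), np.float64(-0.1), np.float64(0.09)]
[np.float64(-0.2), np.float64(-0.14), np.float64(1.53), np.float64(0.15), np.float64(-0.1), np.float64(0.09)]
[np.float64(-0.19), np.float64(-0.14), np.float64(1.53), np.float64(0.15), np.float64(-0.1), np.float64(0.09)]
[np.float64(-0.19), np.float64(-0.13), np.float64(1.53), np.float64(0.15), np.float64(-0.1), np.float64(0.09)]
dist/row 1.5442709853681809
```

Call:
{"api": "step_arm", "payload": {
  "plan": [
    [[0,-0.15,1.5,0.15,-0.1,0.1],[0,-0.15,1.5,0.15,-0.1,0.1],[0,-0.15,1.5,0.15,-0.1,0.1],[0,-0.15,1.5,0.15,-0.1,0.1],[0,0,0,0,0,0]]
  ]
}}

```text
t: 9.97
tcp_pos: [0.7708, -0.0139, 0.1478]
eef_rot: [-2.672, -1.242, -0.607]
ft_force: [-0.2, 0.4, -0.3]
gripper_width: 0.0005
grip_force: 0.0
```

Call:
{"api": "step_arm", "payload": {
  "plan": [
    [[-0.7,0,0,0,0,0],[-0.6,0,0,0,0,0],[0,0,0,0,0,0]]
  ]
}}

```text
t: 10.22
tcp_pos: [0.7651, -0.0286, 0.1473]
eef_rot: [-2.679, -1.239, -0.616]
ft_force: [-0.4, -0.5, -0.1]
gripper_width: 0.0001
grip_force: 0.0
```

Call:
{"api": "step_arm", "payload": {
  "plan": [
    [[-0.3,0,0,0,0,0],[0,0,0,0,0,0]]
  ]
}}

```text
t: 10.38
tcp_pos: [0.7641, -0.0294, 0.147]
eef_rot: [-2.678, -1.24, -0.618]
ft_force: [0.1, -0.1, -0.2]
gripper_width: 0.0005
grip_force: 0.0
```

```bash
python3 - <<'E'
from h import *
pol()
E
```

```text
t 10.3833 ang -7.2 r 171.9 z -7.5 toolang 0.24 F tool [-0.1  0.1  0.2]
```

Call:
{"api": "step_arm", "payload": {
  "plan": [
    [[-0.2,0,0,0,0,0],[0,0,0,0,0,0]]
  ]
}}

```text
t: 10.55
tcp_pos: [0.7631, -0.0299, 0.146]
eef_rot: [-2.677, -1.241, -0.618]
ft_force: [-0.1, -0.0, 0.2]
gripper_width: 0.0005
grip_force: 0.0
```

```bash
python3 - <<'E'
from h import *
pol()
E
```

```text
t 10.55 ang -6.76 r 171.1 z -8.0 toolang 0.19 F tool [ 0.  -0.  -0.2]
```

Call:
{"api": "step_arm", "payload": {
  "plan": [
    [[-0.2,0,0,0,0,0],[0,0,0,0,0,0]]
  ]
}}

```text
t: 10.72
tcp_pos: [0.7618, -0.0311, 0.1448]
eef_rot: [-2.676, -1.242, -0.617]
ft_force: [-0.6, 0.3, 0.3]
gripper_width: 0.0008
grip_force: 0.0
```

```bash
python3 - <<'E'
from h import *
pol()
E
```

```text
t 10.7167 ang -6.07 r 170.7 z -8.3 toolang 0.19 F tool [-0.  -0.6 -0.4]
```

Call:
{"api": "step_arm", "payload": {
  "plan": [
    [[-0.2,0,0,0,0,0],[0,0,0,0,0,0]]
  ]
}}

```text
t: 10.88
tcp_pos: [0.7605, -0.0325, 0.1437]
eef_rot: [-2.676, -1.241, -0.617]
ft_force: [0.1, 0.5, -0.1]
gripper_width: 0.0001
grip_force: 0.0
```

Call:
{"api": "step_arm", "payload": {
  "plan": [
    [[-0.2,0,0,0,0,0],[0,0,0,0,0,0]]
  ]
}}

```text
t: 11.05
tcp_pos: [0.7594, -0.034, 0.1429]
eef_rot: [-2.676, -1.241, -0.617]
ft_force: [-1.0, -0.4, -0.4]
gripper_width: 0.0008
grip_force: 0.0
```

Call:
{"api": "step_arm", "payload": {
  "plan": [
    [[-0.2,0,0,0,0,0],[0,0,0,0,0,0]]
  ]
}}

```text
t: 11.22
tcp_pos: [0.7584, -0.0351, 0.1423]
eef_rot: [-2.676, -1.242, -0.617]
ft_force: [-0.1, -0.3, 0.2]
gripper_width: 0.0005
grip_force: 0.3
```

```bash
python3 - <<'E'
from h import *
pol()
E
```

```text
t 11.2167 ang -4.15 r 170.0 z -8.4 toolang 0.19 F tool [-0.2  0.1 -0.3]
```

Call:
{"api": "step_arm", "payload": {
  "plan": [
    [[-0.2,0,0,0,0,0],[0,0,0,0,0,0]]
  ]
}}

```text
t: 11.38
tcp_pos: [0.7572, -0.0366, 0.1415]
eef_rot: [-2.676, -1.242, -0.617]
ft_force: [0.3, 0.7, -0.3]
gripper_width: 0.0004
grip_force: 0.4
```

Call:
{"api": "step_arm", "payload": {
  "plan": [
    [[-0.2,0,0,0,0,0],[0,0,0,0,0,0]]
  ]
}}

```text
t: 11.55
tcp_pos: [0.756, -0.0381, 0.1406]
eef_rot: [-2.676, -1.241, -0.617]
ft_force: [1.2, 0.1, -0.4]
gripper_width: 0.0004
grip_force: 0.4
```

```bash
python3 - <<'E'
from h import *
pol()
snap('wrist','pics/w5.png')
E
```

```text
t 11.55 ang -2.71 r 169.8 z -8.3 toolang 0.19 F tool [0.6 0.8 0.8]
```

View pics/w5.png

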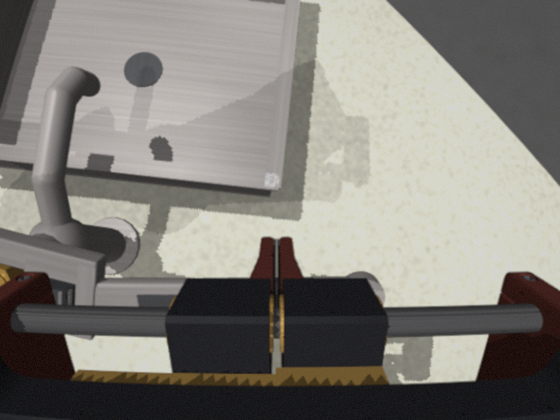

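The picture shows the handle running level from (100,292) to its end hole at about (365,287). The fingertips' top is at (277,240), beyond it and perhaps not yet touching. I'll compute the handle angle.

```bash
python3 - <<'E'
from h import *
m=np.load('m.npz');c,n,W=m['c'],m['n'],m['W'];p=camera_params('wrist')
for uv in [(365,287),(130,279),(130,306),(345,288),(150,291)]:
    o,d=ray(p,*uv);X=o+d*(((c+.005*n-o)@n)/(d@n));v=W.T@(X-c)*1e3
    print(uv,v.round(1),'r',np.hypot(v[0],v[1]).round(1),'ang',round(195-np.degrees(np.arctan2(v[1],v[0]))%360,2))
st=sense();Rt=R.from_rotvec(st['eef_rot']).as_matrix();
for dx in (-.01,0,.01): print(dx,proj(p,st['tcp_pos']+Rt[:,0]*dx))
E
```

```text
(365, 287) [-215.1  -50.4    5. ] r 220.9 ang 1.81
(130, 279) [-83.9 -20.4   5. ] r 86.3 ang 1.35
(130, 306) [-85.7  -2.    5. ] r 85.7 ang 13.67
(345, 288) [-204.1  -46.9    5. ] r 209.5 ang 2.06
(150, 291) [-96.2 -15.7   5. ] r 97.5 ang 5.76
-0.01 [[275.43714114 268.28679221]]
0 [[275.4211487  253.25422545]]
0.01 [[275.40484726 237.68957426]]
```

Call:
{"api": "step_arm", "payload": {
  "plan": [
    [[-0.3,0,0,0,0,0],[-0.2,0,0,0,0,0],[0,0,0,0,0,0]]
  ]
}}

```text
t: 11.85
tcp_pos: [0.7528, -0.0419, 0.1382]
eef_rot: [-2.676, -1.241, -0.616]
ft_force: [0.1, 0.2, 0.3]
gripper_width: 0.0006
grip_force: 0.1
```

Call:
{"api": "step_arm", "payload": {
  "plan": [
    [[-0.2,0,0,0,0,0],[0,0,0,0,0,0]]
  ]
}}

```text
t: 12.02
tcp_pos: [0.7518, -0.043, 0.1376]
eef_rot: [-2.676, -1.241, -0.617]
ft_force: [0.5, 1.7, 1.0]
gripper_width: 0.0006
grip_force: 0.2
```

Call:
{"api": "step_arm", "payload": {
  "plan": [
    [[-0.2,0,0,0,0,0],[0,0,0,0,0,0]]
  ]
}}

```text
t: 12.18
tcp_pos: [0.7506, -0.0444, 0.1367]
eef_rot: [-2.676, -1.241, -0.617]
ft_force: [0.4, 0.6, -0.1]
gripper_width: 0.0001
grip_force: 0.4
```

```bash
python3 - <<'E'
from h import *
pol()
E
```

```text
t 12.1833 ang 0.35 r 169.4 z -8.4 toolang 0.2 F tool [ 0.6 -0.1  0.4]
```

```bash
python3 - <<'E'
from h import *
snap('side','pics/s2.png');im,p=snap('wrist','pics/w6.png')
a=cv2.resize(cv2.imread('pics/side1.png')[165:245,195:305],(400,290),interpolation=2)
b=cv2.resize(cv2.imread('pics/s2.png')[165:245,195:305],(400,290),interpolation=2)
w=cv2.resize(cv2.imread('pics/w6.png')[200:340,0:400],(800,280),interpolation=2)
cv2.imwrite('pics/c6.png',cv2.convertScaleAbs(np.r_[np.c_[a,b],w],alpha=1.4))
E
```

```text
Traceback (most recent call last):
ValueError: all the input array dimensions except for the concatenation axis must match exactly, but along dimension 1, the array at index 0 has size 400 and the array at index 1 has size 800
```

```bash
python3 - <<'E'
import cv2
f=lambda n:cv2.resize(cv2.imread(n)[165:245,195:305],(400,290),interpolation=2)
w=cv2.resize(cv2.imread('pics/w6.png')[200:340,0:400],(800,280),interpolation=2)
cv2.imwrite('pics/c6.png',cv2.convertScaleAbs(cv2.vconcat([cv2.hconcat([f('pics/side1.png'),f('pics/s2.png')]),w]),alpha=1.4))
E
```

```text
(no output)
```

View pics/c6.png

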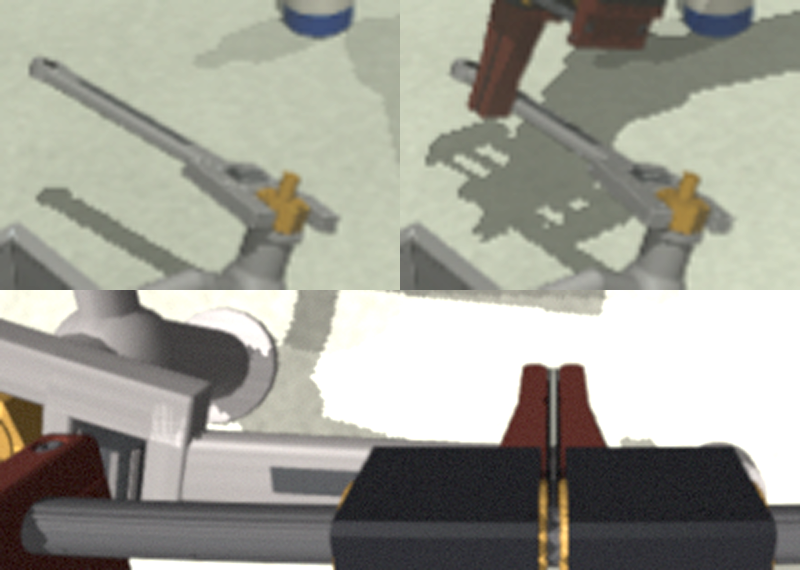

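The side pair shows the handle's end has already moved right, from (45,68) to (65,68) in crop pixels, so the finger is in contact. I'll go on along the arc and watch the force. The viewing budget is used up, so I'll measure by code from here.

Call:
{"api": "step_arm", "payload": {
  "plan": [
    [[-0.74,-0.02,0,0,0,2.5],[-0.74,-0.02,0,0,0,2.5],[-0.74,-0.02,0,0,0,2.5]]
  ]
}}

```text
t: 12.53
tcp_pos: [0.7367, -0.0594, 0.1275]
eef_rot: [-2.732, -1.048, -0.599]
ft_force: [2.1, 0.8, -1.2]
gripper_width: 0.0004
grip_force: 0.9
```

```bash
python3 - <<'E'
from h import *
pol()
m=np.load('m.npz');c,n,W=m['c'],m['n'],m['W'];s=camera_params('side')
im=read_camera('side');pol()
a=cv2.imread('pics/side1.png');cv2.imwrite('pics/s3.png',im[:,:,::-1])
T=a[178:189,202:215]
for f in ('s2','s3'):
    b=cv2.imread(f'pics/{f}.png');r=cv2.matchTemplate(b[160:240,190:270],T,cv2.TM_CCOEFF_NORMED);_,mx,_,l=cv2.minMaxLoc(r);print(f,mx,'hole shift',l[0]+190-202,l[1]+160-178)
h0=None
for A in range(0,21,2):
    hd=R.from_rotvec(-np.radians(A)*n).apply(W@[-.966,-.259,0]);q=proj(s,c+.2165*hd+.005*n)[0]
    if h0 is None:h0=q
    print(A,(q-h0).round(1))
E
```

```text
t 12.5333 ang 7.95 r 169.9 z -8.2 toolang 7.96 F tool [1.4 0.8 1.9]
t 12.5833 ang 8.81 r 170.1 z -8.3 toolang 8.2 F tool [-0.5 -0.3 -0.2]
s2 0.7361144423484802 hole shift -10 51
s3 0.7371598482131958 hole shift -10 51
0 [0. 0.]
2 [2.2 0.1]
4 [4.5 0.2]
6 [6.9 0.4]
8 [9.3 0.6]
10 [11.7  0.8]
12 [14.1  1.1]
14 [16.6  1.4]
16 [19.2  1.8]
18 [21.7  2.2]
20 [24.3  2.6]
```

Call:
{"api": "step_arm", "payload": {
  "plan": [
    [[1,0,0,0,0,0],[1.5,0,0,0,0,0],[0,0,-3,0,0,0],[0,0,-4,0,0,0],[-2,-3,0,0,0,0],[-3,-3,0,0,0,0],[-3,-3,0,0,0,0],[0,0,0,0,0,0]]
  ]
}}

```text
t: 13.25
tcp_pos: [0.6076, -0.0425, 0.1631]
eef_rot: [-2.726, -1.058, -0.576]
ft_force: [-1.8, -0.6, -2.1]
gripper_width: 0.0008
grip_force: 0.0
```

```bash
cat >> h.py <<'E'
def hexang(im,p):
    "nut hexagon angle in W plane (mod 60), rectified onto nut top plane, and head/handle edge"
    m=np.load('m.npz');c,n,W=m['c'],m['n'],m['W'];K=10 # px/mm
    g=np.arange(-30,30,1/K)/1e3;X,Y=np.meshgrid(g,g)
    P=c+.008*n+X[...,None]*W[:,0]+Y[...,None]*W[:,1]
    uv=proj(p,P.reshape(-1,3)).reshape(*X.shape,2).astype(np.float32)
    o=cv2.remap(im,uv[...,0],uv[...,1],cv2.INTER_CUBIC)
    h=cv2.cvtColor(o,cv2.COLOR_RGB2HSV);mk=((h[...,0]>10)&(h[...,0]<32)&(h[...,1]>120)&(h[...,2]>60)).astype(np.uint8)
    cs,_=cv2.findContours(mk,cv2.RETR_EXTERNAL,cv2.CHAIN_APPROX_NONE);C=max(cs,key=cv2.contourArea);H=cv2.convexHull(C)[:,0].astype(float)/K-30
    best=[]
    for a in np.arange(0,60,.25):
        ws=[np.ptp(H@[np.cos(np.radians(a+k)),np.sin(np.radians(a+k))]) for k in (0,60,120)]
        best.append(sum(ws))
    i=np.argmin(best);print('hull area mm2',cv2.contourArea(C)/K**2,'flat-normal angle mod60',i*.25,'mean width',best[i]/3,'centre',H.mean(0).round(1))
    return o
def handleang(im,p):
    "print rectified edges of handle at plane z=5: bright bar profile"
    pass
E
python3 - <<'E'
from h import *
pol()
p=camera_params('wrist');im=read_camera('wrist');cv2.imwrite('pics/w7.png',im[:,:,::-1])
import pickle;pickle.dump(p,open('p7.pkl','wb'))
m=np.load('m.npz');print(proj(p,m['c']))
hexang(im,p)
E
```

```text
t 13.25 ang 48.91 r 94.0 z 60.0 toolang 7.68 F tool [-2.4 -0.7  1.2]
[[180.56334794 139.2476286 ]]
hull area mm2 851.785 flat-normal angle mod60 25.25 mean width 32.191969250004135 centre [-4.3  6. ]
```

```bash
cat >> h.py <<'E'
def lines(im,p):
    m=np.load('m.npz');c,n,W=m['c'],m['n'],m['W'];K=4
    gx=np.arange(-110,30,1/K)/1e3;gy=np.arange(-70,70,1/K)/1e3;X,Y=np.meshgrid(gx,gy)
    P=c+.006*n+X[...,None]*W[:,0]+Y[...,None]*W[:,1]
    uv=proj(p,P.reshape(-1,3)).reshape(*X.shape,2).astype(np.float32)
    g=cv2.cvtColor(cv2.remap(im,uv[...,0],uv[...,1],1),cv2.COLOR_RGB2GRAY)
    L=cv2.createLineSegmentDetector().detect(g)[0][:,0]/K+[-110,-70,-110,-70]
    l=np.hypot(L[:,2]-L[:,0],L[:,3]-L[:,1]);o=np.argsort(-l)[:14]
    for i in o: print(L[i].round(0),'len',l[i].round(0),'ang',round(np.degrees(np.arctan2(L[i,3]-L[i,1],L[i,2]-L[i,0]))%180,1))
E
python3 - <<'E'
from h import *
import pickle
pn=camera_params('wrist');st=sense();Rt=R.from_rotvec(st['eef_rot']);Rc=R.from_rotvec(pn['rotation'])
off=Rt.inv().apply(pn['origin']-st['tcp_pos']);Rr=Rt.inv()*Rc
print(off,Rr.as_rotvec())
def cam(tcp,rv):
    r=R.from_rotvec(rv);q=dict(pn);q['origin']=r.apply(off)+tcp;q['rotation']=(r*Rr).as_rotvec();return q
L=lambda f:cv2.imread(f)[:,:,::-1].copy()
for f,q in [('w1',cam([ 0.58895801,-0.01064654,0.25084035],[-2.77707399,-0.87984272,-0.58445155])),('w4',cam([.5913,-.0124,.1563],[-2.785,-.858,-.576])),('w7',pickle.load(open('p7.pkl','rb')))]:
    print(f);im=L(f'pics/{f}.png');hexang(im,q);lines(im,q)
q=camera_params('wrist');im=read_camera('wrist');print('now');hexang(im,q);lines(im,q)
E
```

```text
[ 0.07715935  0.00047695 -0.16173245] [-0.225274   -0.22471099  1.55925482]
w1
hull area mm2 767.545 flat-normal angle mod60 26.5 mean width 30.575735782482507 centre [-2.9  6.3]
[-110.  -66.  -21.  -54.] len 90.0 ang 8.2
[ -66.    8. -110.   -6.] len 47.0 ang 17.2
[-110.  -30.  -66.  -17.] len 47.0 ang 17.0
[-61. -31. -97. -35.] len 37.0 ang 7.0
[-19.  24.   9.  26.] len 28.0 ang 3.0
[  9.  29. -19.  27.] len 28.0 ang 3.3
[-44. -42. -71. -46.] len 28.0 ang 7.8
[-21. -11.   2. -11.] len 23.0 ang 1.1
[  7. -50.  30. -46.] len 23.0 ang 8.3
[-110.  -22.  -88.  -15.] len 23.0 ang 17.2
[-30.  -4. -31.  18.] len 21.0 ang 91.8
[-45.  -5. -45.  15.] len 20.0 ang 91.5
[ -92.   -7. -110.  -13.] len 19.0 ang 17.4
[-39.  -5. -40.  15.] len 19.0 ang 92.3
w4
hull area mm2 814.05 flat-normal angle mod60 26.5 mean width 31.228219438441688 centre [-4.7  5.7]
[-110.  -55.  -28.  -43.] len 83.0 ang 8.0
[-13. -27. -61. -29.] len 48.0 ang 2.2
[ -65.    8. -110.   -6.] len 47.0 ang 17.3
[-110.   -8.  -65.    6.] len 46.0 ang 17.2
[ 10.  37. -30.  35.] len 40.0 ang 3.1
[-61. -30. -94. -35.] len 34.0 ang 8.
[... 980 characters left out ...]
8.] len 23.0 ang 168.4
now
hull area mm2 854.38 flat-normal angle mod60 25.5 mean width 32.25044299695642 centre [-5.2  5.7]
[-110.  -55.  -19.  -43.] len 92.0 ang 8.0
[ -23.  -25. -110.  -37.] len 88.0 ang 8.1
[ -63.  -19. -110.  -25.] len 47.0 ang 7.6
[-110.   -4.  -69.   -1.] len 41.0 ang 3.6
[-27. -22. -64. -15.] len 38.0 ang 168.4
[ -3. -40.  30. -36.] len 33.0 ang 7.9
[ -77.   21. -110.   19.] len 33.0 ang 3.2
[  6.  36. -23.  40.] len 30.0 ang 170.9
[-33.  -3. -27.  24.] len 27.0 ang 78.2
[-50.  28. -55.   1.] len 27.0 ang 78.6
[-19. -43. -18. -70.] len 27.0 ang 93.3
[-15. -70. -17. -44.] len 26.0 ang 93.3
[ 30.  -5.   5. -10.] len 25.0 ang 9.7
[-27.  35. -51.  39.] len 25.0 ang 168.9
```

```bash
cat >> h.py <<'E'
from scipy.optimize import minimize
def nutfit(im,p,verbose=1):
    m=np.load('m.npz');c,n,W=m['c'],m['n'],m['W'];S=8
    u,v=proj(p,c+.01*n)[0].astype(int);x0,y0=u-40,v-40
    sub=cv2.resize(im[y0:y0+80,x0:x0+80],None,fx=S,fy=S,interpolation=cv2.INTER_CUBIC)
    h=cv2.cvtColor(sub,cv2.COLOR_RGB2HSV);mk=((h[...,0]>10)&(h[...,0]<32)&(h[...,1]>120)&(h[...,2]>50)).astype(np.uint8)
    nl,lb,stt,_=cv2.connectedComponentsWithStats(mk);mk=(lb==1+np.argmax(stt[1:,4])).astype(np.uint8)
    cs,_=cv2.findContours(mk,cv2.RETR_EXTERNAL,cv2.CHAIN_APPROX_NONE);cv2.drawContours(mk,cs,-1,1,-1)
    def ren(q):
        o=np.zeros_like(mk);f=lambda P:((proj(p,c+np.array(P)@W.T)-[x0,y0]+.5)*S).astype(np.int32)
        hx=[[q[0]/1e3+.01732*np.cos(a),q[1]/1e3+.01732*np.sin(a),z] for z in (.008,.006) for a in np.radians(q[2]+60*np.arange(6))]
        cy=[[q[0]/1e3+.0055*np.cos(a),q[1]/1e3+.0055*np.sin(a),z] for z in (.008,.024) for a in np.arange(0,6.28,.3)]
        for P in (hx,cy): cv2.fillConvexPoly(o,cv2.convexHull(f(P)),1)
        return o
    cost=lambda q:1-(ren(q)&mk).sum()/(ren(q)|mk).sum()
    R_=[minimize(cost,[-2,4,a],method='Nelder-Mead',options=dict(initial_simplex=[[-2,4,a],[2,4,a],[-2,0,a],[-2,4,a+8]],xatol=.02,fatol=1e-5)) for a in (0,10,20,30,40,50)]
    R_.sort(key=lambda r:r.fun);b=R_[0];print('nut dx dy',b.x[:2].round(2),'corner ang mod60',round(b.x[2]%60,2),'cost',round(b.fun,4),'| alt',[(round(r.x[2]%60,1),round(r.fun,3)) for r in R_[1:4]])
E
python3 - <<'E'
from h import *
import pickle
pn=camera_params('wrist');st=sense();Rt=R.from_rotvec(st['eef_rot']);Rc=R.from_rotvec(pn['rotation'])
off=Rt.inv().apply(pn['origin']-st['tcp_pos']);Rr=Rt.inv()*Rc
np.savez('cam.npz',off=off,rr=Rr.as_rotvec())
def cam(tcp,rv):
    r=R.from_rotvec(rv);q=dict(pn);q['origin']=r.apply(off)+tcp;q['rotation']=(r*Rr).as_rotvec();return q
L=lambda f:cv2.imread(f)[:,:,::-1].copy()
for f,q in [('w1',cam([ 0.58895801,-0.01064654,0.25084035],[-2.77707399,-0.87984272,-0.58445155])),('w4',cam([.5913,-.0124,.1563],[-2.785,-.858,-.576])),('w7',pickle.load(open('p7.pkl','rb')))]:
    print(f);nutfit(L(f'pics/{f}.png'),q)
q=camera_params('wrist');im=read_camera('wrist');cv2.imwrite('pics/w8.png',im[:,:,::-1]);print('now');nutfit(im,q)
E
```

```text
w1
nut dx dy [-3.76  5.51] corner ang mod60 57.51 cost 0.0404 | alt [(np.float64(57.5), np.float64(0.04)), (np.float64(57.7), np.float64(0.041)), (np.float64(56.8), np.float64(0.041))]
w4
nut dx dy [-3.25  5.49] corner ang mod60 57.51 cost 0.0475 | alt [(np.float64(56.6), np.float64(0.048)), (np.float64(57.0), np.float64(0.048)), (np.float64(56.8), np.float64(0.048))]
w7
nut dx dy [-3.11  5.78] corner ang mod60 55.53 cost 0.0695 | alt [(np.float64(55.3), np.float64(0.07)), (np.float64(55.0), np.float64(0.07)), (np.float64(54.6), np.float64(0.071))]
now
nut dx dy [-3.2   5.79] corner ang mod60 55.41 cost 0.0728 | alt [(np.float64(54.7), np.float64(0.074)), (np.float64(54.6), np.float64(0.074)), (np.float64(55.4), np.float64(0.074))]
```

The wrench turned 14° but the nut only about 2°, so the jaws are still about 1.5 mm slack; they had stalled on a misaligned nut. I'll swing the wrench back into line with the nut and roll the worm further.

```bash
cp m.npz m0.npz; python3 - <<'E'
from h import *
m=np.load('m0.npz');c,n,W=m['c'],m['n'],m['W']
c2=c+W@[-.0033,.00565,0];W2=R.from_rotvec(np.radians(-4.6)*n).as_matrix()@W
np.savez('m.npz',c=c2,n=n,W=W2);print(c2)
pol()
q=camera_params('wrist');im=cv2.imread('pics/w8.png')[:,:,::-1].copy()
nutfit(im,q);lines(im,q)
p,Rt=pose(6.8,.165,-.034,.06);print(p);rows(p,Rt,5)
E
```

```text
[0.61828539 0.05902226 0.13209616]
t 13.4 ang 33.25 r 90.9 z 62.8 toolang 2.99 F tool [ 0.6  0.5 -0.5]
nut dx dy [-1.48 -2.23] corner ang mod60 59.16 cost 0.0769 | alt [(np.float64(56.6), np.float64(0.08)), (np.float64(55.7), np.float64(0.081)), (np.float64(9.4), np.float64(0.108))]
[ -19.  -36. -110.  -56.] len 93.0 ang 12.7
[-77. -67. -31. -57.] len 47.0 ang 12.8
[-110.  -21.  -67.  -15.] len 43.0 ang 8.2
[-22. -33. -65. -27.] len 43.0 ang 173.0
[ 18.  27. -23.  31.] len 41.0 ang 174.3
[ -80.  -37. -110.  -44.] len 31.0 ang 13.6
[ -81.    6. -110.    2.] len 29.0 ang 7.6
[  2. -50.  30. -43.] len 28.0 ang 13.0
[-30. -14. -27.  14.] len 28.0 ang 83.0
[-22. -16.   6. -20.] len 28.0 ang 172.8
[-50.  16. -53. -11.] len 27.0 ang 83.4
[-91.  44. -97.  70.] len 27.0 ang 102.4
[-94.  70. -89.  44.] len 26.0 ang 101.8
[-28.  25. -53.  28.] len 26.0 ang 173.4
[ 0.67860502 -0.10544141  0.16816512]
[np.float64(0.02), np.float64(1.68), np.float64(0.05), np.float64(-0.02), np.float64(0.04), np.float64(0.76)]
[np.float64(0.04), np.float64(1.68), np.float64(0.05), np.float64(-0.02), np.float64(0.04), np.float64(0.76)]
[np.float64(0.06), np.float64(1.68), np.float64(0.05), np.float64(-0.02), np.float64(0.04), np.float64(0.76)]
[np.float64(0.09), np.float64(1.68), np.float64(0.06), np.float64(-0.02), np.float64(0.04), np.float64(0.76)]
[np.float64(0.11), np.float64(1.68), np.float64(0.06), np.float64(-0.02), np.float64(0.04), np.float64(0.76)]
dist/row 1.679452008169413
```

Call:
{"api": "step_arm", "payload": {
  "plan": [
    [[0,1.7,0,0,0,0.8],[0,1.7,0,0,0,0.8],[0,1.7,0,0,0,0.8],[0,1.7,0,0,0,0.7],[0,1.7,0,0,0,0.7],[-0.2,0,0,0,0,0],[0,0,0,0,0,0]]
  ]
}}

```text
t: 13.98
tcp_pos: [0.6757, -0.1115, 0.1677]
eef_rot: [-2.753, -0.961, -0.592]
ft_force: [0.3, 0.7, -0.3]
gripper_width: 0.0006
grip_force: 0.0
```

```bash
python3 - <<'E'
from h import *
pol()
p,Rt=pose(6.8,.165,-.034,-.008);rows(p,Rt,4)
E
```

```text
t 13.9833 ang 20.09 r 172.5 z 62.2 toolang 6.87 F tool [ 0.5 -0.3  0.6]
[np.float64(0.15), np.float64(-0.07), np.float64(1.75), np.float64(-0.02), np.float64(0.05), np.float64(-0.02)]
[np.float64(0.15), np.float64(-0.07), np.float64(1.75), np.float64(-0.02), np.float64(0.05), np.float64(-0.02)]
[np.float64(0.14), np.float64(-0.07), np.float64(1.75), np.float64(-0.02), np.float64(0.05), np.float64(-0.02)]
[np.float64(0.14), np.float64(-0.07), np.float64(1.75), np.float64(-0.02), np.float64(0.05), np.float64(-0.02)]
dist/row 1.762184262656918
```

Call:
{"api": "step_arm", "payload": {
  "plan": [
    [[0,-0.1,1.75,0,0,0],[0,-0.1,1.75,0,0,0],[0,-0.1,1.75,0,0,0],[0,-0.1,1.75,0,0,0],[0,0,0,0,0,0],[0.7,0,0,0,0,0],[0.7,0,0,0,0,0],[0,0,0,0,0,0]]
  ]
}}

```text
t: 14.65
tcp_pos: [0.7041, -0.0794, 0.1114]
eef_rot: [-2.752, -0.963, -0.592]
ft_force: [-0.1, -0.1, 0.6]
gripper_width: 0.0003
grip_force: 0.0
```

```bash
python3 - <<'E'
from h import *
pol()
E
```

```text
t 14.65 ang 15.62 r 164.0 z -6.8 toolang 6.77 F tool [ 0.2 -0.  -0.6]
```

Call:
{"api": "step_arm", "payload": {
  "plan": [
    [[0.5,0,0,0,0,-1.7],[0.5,0,0,0,0,-1.7],[0.5,0,0,0,0,-1.7],[0.5,0,0,0,0,-1.7],[0,0,0,0,0,0]]
  ]
}}

```text
t: 15.07
tcp_pos: [0.7176, -0.068, 0.1188]
eef_rot: [-2.709, -1.134, -0.61]
ft_force: [0.1, -1.4, 1.2]
gripper_width: 0.0005
grip_force: 0.5
```

```bash
python3 - <<'E'
from h import *
pol()
E
```

```text
t 15.0667 ang 8.95 r 161.6 z -7.6 toolang -0.1 F tool [-0.3  1.1 -1.5]
```

Call:
{"api": "step_arm", "payload": {
  "plan": [
    [[0.4,0,0,0,0,0],[0,0,0,0,0,0],[-1.5,0,0,0,0,0],[-0.5,0,0,0,0,0],[0,0,-3.5,0,0,0],[0,0,-3.5,0,0,0],[-0.5,-3,0,0,0,0],[-0.5,-3.5,0,0,0,0]]
  ]
}}

```text
t: 15.73
tcp_pos: [0.6342, -0.0606, 0.1715]
eef_rot: [-2.713, -1.127, -0.614]
ft_force: [0.2, 0.7, -0.5]
gripper_width: 0.0005
grip_force: 0.0
```

Call:
{"api": "step_arm", "payload": {
  "plan": [
    [[-0.5,-3.5,0,0,0,0],[0,0,0,0,0,0]]
  ]
}}

```text
t: 15.9
tcp_pos: [0.5973, -0.0315, 0.1643]
eef_rot: [-2.703, -1.137, -0.596]
ft_force: [-1.2, 0.5, -0.9]
gripper_width: 0.0007
grip_force: 0.0
```

```bash
python3 - <<'E'
from h import *
pol()
q=camera_params('wrist');im=read_camera('wrist');cv2.imwrite('pics/w9.png',im[:,:,::-1]);nutfit(im,q);lines(im,q);where()
E
```

```text
t 15.9 ang 49.45 r 76.9 z 61.3 toolang -0.15 F tool [-0.8 -1.2  0.6]
nut dx dy [ 0.01 -0.26] corner ang mod60 1.19 cost 0.0443 | alt [(np.float64(1.9), np.float64(0.044)), (np.float64(1.9), np.float64(0.045)), (np.float64(0.3), np.float64(0.045))]
[-110.  -70.  -13.  -48.] len 100.0 ang 12.6
[ -53.  -38. -104.  -49.] len 52.0 ang 12.7
[ -62.    1. -110.  -16.] len 51.0 ang 18.6
[-110.  -18.  -63.   -2.] len 49.0 ang 18.6
[-104.  -37.  -62.  -23.] len 44.0 ang 18.3
[ -68.  -29. -102.  -38.] len 35.0 ang 14.0
[-12. -34. -46. -36.] len 34.0 ang 3.4
[  4.  31. -28.  29.] len 32.0 ang 5.2
[-26. -17. -28.  11.] len 28.0 ang 93.9
[-110.  -31.  -85.  -23.] len 26.0 ang 18.5
[ -88.  -15. -110.  -22.] len 23.0 ang 18.4
[  8. -44.  30. -39.] len 22.0 ang 12.8
[-39. -12. -40.   8.] len 20.0 ang 93.6
[-103.  -50. -109.  -69.] len 20.0 ang 72.3
t 15.95 tcp in wrench mm [-67.1  41.4  61.9] F [-0.2 -0.3  0.3] toolW [[0.26, -0.965, 0.006], [-0.965, -0.26, 0.008], [-0.006, -0.008, -1.0]]
```

```bash
python3 - <<'E'
from h import *
m=np.load('m.npz');c,n,W=m['c'],m['n'],m['W']
W=R.from_rotvec(np.radians(3.5)*n).as_matrix()@W;np.savez('m.npz',c=c,n=n,W=W)
yt=-W[:,0];zt=-n;xt=np.cross(yt,zt)
where();rows(c+W@[-.033,-.001,.025],np.c_[xt,yt,zt],5)
E
```

```text
t 15.95 tcp in wrench mm [-64.5  45.5  61.9] F [-0.2 -0.3  0.3] toolW [[0.201, -0.98, 0.007], [-0.98, -0.201, 0.008], [-0.006, -0.008, -1.0]]
[np.float64(1.04), np.float64(-0.42), np.float64(0.74), np.float64(-0.09), np.float64(0.08), np.float64(2.32)]
[np.float64(1.02), np.float64(-0.47), np.float64(0.74), np.float64(-0.09), np.float64(0.08), np.float64(2.32)]
[np.float64(1.0), np.float64(-0.51), np.float64(0.74), np.float64(-0.09), np.float64(0.08), np.float64(2.32)]
[np.float64(0.98), np.float64(-0.55), np.float64(0.74), np.float64(-0.09), np.float64(0.08), np.float64(2.32)]
[np.float64(0.95), np.float64(-0.59), np.float64(0.74), np.float64(-0.09), np.float64(0.08), np.float64(2.32)]
dist/row 1.3435032592547567
```

Call:
{"api": "step_arm", "payload": {
  "plan": [
    [[1.05,-0.4,0.75,0,0,2.3],[1,-0.45,0.75,0,0,2.3],[1,-0.5,0.75,0,0,2.3],[1,-0.55,0.75,0,0,2.3],[1,-0.6,0.75,0,0,2.4],[0,0,0,0,0,0],[0,0,0.7,0,0,0],[0,0,0,0,0,0]]
  ]
}}

```text
t: 16.62
tcp_pos: [0.6365, 0.0235, 0.146]
eef_rot: [-2.777, -0.842, -0.573]
ft_force: [-0.3, -0.1, 0.1]
gripper_width: 0.0003
grip_force: 0.0
```

```bash
python3 -c "
from h import *
where()"
```

```text
t 16.6167 tcp in wrench mm [-38.7  -2.1  16.9] F [0.1 0.3 0.2] toolW [[-0.002, -1.0, 0.003], [-1.0, 0.002, 0.006], [-0.006, -0.003, -1.0]]
```

Call:
{"api": "step_arm", "payload": {
  "plan": [
    [[0,-0.6,0,0,0,0],[0,0,0.4,0,0,0],[0,0,0.2,0,0,0],[0,0,0.2,0,0,0],[0,0,0,0,0,0]]
  ]
}}

```text
t: 17.03
tcp_pos: [0.6353, 0.0303, 0.1413]
eef_rot: [-2.778, -0.841, -0.574]
ft_force: [-11.5, -3.3, 16.8]
gripper_width: 0.0007
grip_force: 9.8
```

```bash
python3 -c "
from h import *
where()"
```

```text
t 17.0333 tcp in wrench mm [-32.7  -2.6  11.1] F [ 4.7  3.4 19.8] toolW [[-0.003, -1.0, 0.002], [-1.0, 0.003, 0.006], [-0.006, -0.002, -1.0]]
```

19.8 N; I'll ease it a little and drag.

Call:
{"api": "step_arm", "payload": {
  "plan": [
    [[0,0.2,-0.1,0,0,0],[0,0.2,0,0,0,0],[0,0.2,0,0,0,0],[0,0.2,0,0,0,0]]
  ]
}}

```text
t: 17.37
tcp_pos: [0.6381, 0.0254, 0.1419]
eef_rot: [-2.775, -0.843, -0.571]
ft_force: [-15.3, -2.6, 21.3]
gripper_width: 0.0007
grip_force: 12.2
```

```bash
python3 -c "
from h import *
where()"
```

```text
t 17.3667 tcp in wrench mm [-38.3  -2.5  12.1] F [ 7.8  4.  24.9] toolW [[-0.002, -1.0, 0.005], [-1.0, 0.002, 0.007], [-0.007, -0.005, -1.0]]
```

Call:
{"api": "step_arm", "payload": {
  "plan": [
    [[0,0.2,0,0,0,0],[0,0.2,0,0,0,0],[0,0.2,0,0,0,0]]
  ]
}}

```text
t: 17.62
tcp_pos: [0.642, 0.0199, 0.1408]
eef_rot: [-2.776, -0.842, -0.572]
ft_force: [-7.5, 1.4, 10.0]
gripper_width: 0.0006
grip_force: 5.0
```

```bash
python3 -c "
from h import *
where()"
```

```text
t 17.6167 tcp in wrench mm [-45.1  -2.3  11.4] F [ 6.   0.9 11. ] toolW [[-0.002, -1.0, 0.005], [-1.0, 0.002, 0.006], [-0.006, -0.005, -1.0]]
```

Call:
{"api": "step_arm", "payload": {
  "plan": [
    [[0,0,-1,0,0,0],[0,-0.6,0,0,0,0],[0,-0.6,0,0,0,0],[0,0,0,0,0,0],[0,0,0.6,0,0,0],[0,0,0.4,0,0,0],[0,0,0,0,0,0]]
  ]
}}

```text
t: 18.2
tcp_pos: [0.6366, 0.029, 0.1418]
eef_rot: [-2.777, -0.841, -0.574]
ft_force: [-11.8, -3.2, 19.6]
gripper_width: 0.0006
grip_force: 11.1
```

Call:
{"api": "step_arm", "payload": {
  "plan": [
    [[0,0.2,0,0,0,0],[0,0.2,0,0,0,0],[0,0.2,0,0,0,0],[0,0,0,0,0,0]]
  ]
}}

```text
t: 18.53
tcp_pos: [0.6384, 0.0259, 0.1419]
eef_rot: [-2.774, -0.843, -0.571]
ft_force: [-19.4, -2.1, 26.6]
gripper_width: 0.0002
grip_force: 15.4
```

```bash
python3 -c "
from h import *
where()"
```

```text
t 18.5333 tcp in wrench mm [-38.   -3.   11.9] F [10.8  4.7 30.8] toolW [[-0.002, -1.0, 0.006], [-1.0, 0.002, 0.007], [-0.007, -0.006, -1.0]]
```

Call:
{"api": "step_arm", "payload": {
  "plan": [
    [[0,0.2,0,0,0,0],[0,0.2,0,0,0,0],[0,0.2,0,0,0,0],[0,0,0,0,0,0]]
  ]
}}

```text
t: 18.87
tcp_pos: [0.6421, 0.0211, 0.1408]
eef_rot: [-2.774, -0.843, -0.571]
ft_force: [-12.3, 0.4, 17.4]
gripper_width: 0.0003
grip_force: 9.1
```

```bash
python3 -c "
from h import *
where()"
```

```text
t 18.8667 tcp in wrench mm [-44.2  -3.   11.1] F [ 8.3  1.9 19.6] toolW [[-0.002, -1.0, 0.006], [-1.0, 0.002, 0.006], [-0.006, -0.006, -1.0]]
```

Call:
{"api": "step_arm", "payload": {
  "plan": [
    [[0,0,-1,0,0,0],[-1,0,-1.5,0,0,0],[-2,0,-1.5,0,0,0],[-2,0,0,0,0,0],[0,0,0,0,0,0],[0,0,0,0,0,0]]
  ]
}}

```text
t: 19.37
tcp_pos: [0.5922, -0.0178, 0.1553]
eef_rot: [-2.778, -0.838, -0.573]
ft_force: [0.2, 0.3, -0.4]
gripper_width: 0.0004
grip_force: 0.0
```

```bash
cat >> h.py <<'E'
def jaws(im,p):
    m=np.load('m.npz');c,n,W=m['c'],m['n'],m['W'];K=8
    gx=np.arange(-60,30,1/K)/1e3;gy=np.arange(-50,50,1/K)/1e3;X,Y=np.meshgrid(gx,gy)
    P=c+.006*n+X[...,None]*W[:,0]+Y[...,None]*W[:,1]
    uv=proj(p,P.reshape(-1,3)).reshape(*X.shape,2).astype(np.float32)
    o=cv2.remap(im,uv[...,0],uv[...,1],cv2.INTER_CUBIC);g=cv2.cvtColor(o,cv2.COLOR_RGB2GRAY)
    L=cv2.createLineSegmentDetector().detect(g)[0][:,0]/K+[-60,-50,-60,-50]
    for l in sorted(L.tolist(),key=lambda l:l[1]+l[3]):
        d=np.hypot(l[2]-l[0],l[3]-l[1]);a=(np.degrees(np.arctan2(l[3]-l[1],l[2]-l[0]))+90)%180-90
        if d>8 and abs(a)<14 and abs(l[1]+l[3])<90: print(np.round(l,1),'len',round(d,1),'ang',round(a,1))
def cam(tcp,rv):
    z=np.load('cam.npz');r=R.from_rotvec(rv);q=camera_params('wrist');q['origin']=r.apply(z['off'])+tcp;q['rotation']=(r*R.from_rotvec(z['rr'])).as_rotvec();return q
E
python3 - <<'E'
from h import *
where()
q=camera_params('wrist');im=read_camera('wrist');cv2.imwrite('pics/w10.png',im[:,:,::-1]);
print('now');nutfit(im,q);jaws(im,q)
L=lambda f:cv2.imread(f)[:,:,::-1].copy()
for f,q in [('w1',cam([ 0.58895801,-0.01064654,0.25084035],[-2.77707399,-0.87984272,-0.58445155])),('w4',cam([.5913,-.0124,.1563],[-2.785,-.858,-.576])),('w9',cam([.5973,-.0315,.1643],[-2.703,-1.137,-.596]))]:
    print(f);im=L(f'pics/{f}.png');nutfit(im,q);jaws(im,q)
E
```

```text
t 19.3667 tcp in wrench mm [-47.   48.2  50.9] F [ 0.1 -0.2 -0.5] toolW [[-0.005, -1.0, 0.002], [-1.0, 0.005, 0.006], [-0.006, -0.002, -1.0]]
now
nut dx dy [0.03 0.08] corner ang mod60 58.04 cost 0.0406 | alt [(np.float64(58.0), np.float64(0.041)), (np.float64(57.8), np.float64(0.041)), (np.float64(57.9), np.float64(0.042))]
[  4.7 -43.6  29.9 -39.7] len 25.5 ang 8.9
[-48.1 -33.3 -59.  -35. ] len 11.0 ang 8.8
[ 16.5 -32.1   1.6 -32. ] len 14.8 ang -0.6
[-11.5 -31.9 -40.4 -31.7] len 28.9 ang -0.4
[ -7.1 -16.    2.7 -16.1] len 9.8 ang -0.8
[  6.2 -14.8  -3.4 -14.6] len 9.5 ang -1.6
[-50.2 -14.5 -38.2 -14.6] len 12.0 ang -0.4
[-29.4 -13.4 -38.1 -13.6] len 8.6 ang 0.8
[-48.7 -11.6 -29.5 -11.6] len 19.2 ang 0.2
[ 29.8  -9.2  15.8 -11.8] len 14.3 ang 10.6
[-41.5  13.9 -49.7  13.4] len 8.3 ang 3.5
[ -3.5  29.6 -26.2  28.6] len 22.7 ang 2.4
[14.5 29.5 -3.4 29.4] len 17.8 ang 0.4
w1
nut dx dy [-0.45 -0.18] corner ang mod60 58.58 cost 0.0402 | alt [(np.float64(58.3), np.float64(0.04)), (np.float64(58.6), np.float64(0.04)), (np.float64(58.0), np.float64(0.041))]
[-16.2  18.3   0.5  19.1] len 16
[... 792 characters left out ...]

[ 12.6  31.5 -13.   30.1] len 25.7 ang 3.3
w9
nut dx dy [-0.07 -0.18] corner ang mod60 57.73 cost 0.044 | alt [(np.float64(58.4), np.float64(0.045)), (np.float64(57.8), np.float64(0.045)), (np.float64(58.3), np.float64(0.045))]
[  5.2 -44.1  29.9 -40. ] len 25.0 ang 9.4
[ -9.3 -32.8 -32.1 -32.8] len 22.8 ang -0.0
[-32.3 -32.7 -44.9 -32.6] len 12.7 ang -0.5
[ 17.  -32.6   1.8 -32.7] len 15.2 ang 0.1
[-15.5 -16.5   9.5 -16.6] len 25.0 ang -0.2
[  9.3 -15.3  -8.7 -14.6] len 18.0 ang -2.1
[-29.6 -14.4 -37.7 -14.6] len 8.1 ang 1.0
[-41.  -12.8 -31.  -12.4] len 10.0 ang 2.2
[ 29.9  -9.4  17.5 -11.5] len 12.5 ang 9.9
[  0.9  30.9 -11.3  30.7] len 12.2 ang 1.1
[14.3 30.9  1.  30.8] len 13.3 ang 0.0
```

The jaw span is now 2.1 mm less than at w4 and the head is aligned with the nut (the nut has not turned). One more stroke to confirm it has stopped.

Call:
{"api": "step_arm", "payload": {
  "plan": [
    [[2,-0.6,0,0,0,0],[2,-0.6,1.5,0,0,0],[1,0,1.5,0,0,0],[0,0,0,0,0,0],[0,0,0.6,0,0,0],[0,0,0.3,0,0,0],[0,0,0,0,0,0]]
  ]
}}

```text
t: 20.0
tcp_pos: [0.6363, 0.0292, 0.1424]
eef_rot: [-2.776, -0.841, -0.575]
ft_force: [-3.1, 0.7, 6.3]
gripper_width: 0.0004
grip_force: 3.0
```

```bash
python3 -c "
from h import *
where()"
```

```text
t 20.0 tcp in wrench mm [-34.2  -3.3  12.1] F [ 2.7 -0.7  6.5] toolW [[-0.003, -1.0, 0.003], [-1.0, 0.003, 0.005], [-0.005, -0.003, -1.0]]
```

Call:
{"api": "step_arm", "payload": {
  "plan": [
    [[0,0,0.15,0,0,0],[0,0.2,0,0,0,0],[0,0.2,0,0,0,0],[0,0.2,0,0,0,0],[0,0.2,0,0,0,0],[0,0,0,0,0,0]]
  ]
}}

```text
t: 20.5
tcp_pos: [0.6389, 0.0254, 0.142]
eef_rot: [-2.773, -0.844, -0.57]
ft_force: [-17.0, 2.0, 25.6]
gripper_width: 0.0003
grip_force: 13.8
```

Call:
{"api": "step_arm", "payload": {
  "plan": [
    [[0,0.2,0,0,0,0],[0,0.2,0,0,0,0],[0,0,-1,0,0,0],[-1,0,-1.5,0,0,0],[-2,0,-1.5,0,0,0],[-2,0,0,0,0,0],[0,0,0,0,0,0],[0,0,0,0,0,0]]
  ]
}}

```text
t: 21.17
tcp_pos: [0.5921, -0.0184, 0.1552]
eef_rot: [-2.779, -0.836, -0.574]
ft_force: [1.5, 0.3, 0.9]
gripper_width: 0.0005
grip_force: 0.0
```

```bash
python3 - <<'E'
from h import *
where()
q=camera_params('wrist');im=read_camera('wrist');cv2.imwrite('pics/w11.png',im[:,:,::-1]);
nutfit(im,q);jaws(im,q)
p,Rt=pose(0,.17,.04,.055);print(p);rows(p,Rt,6)
E
```

```text
t 21.1667 tcp in wrench mm [-47.4  48.6  51. ] F [-0.5 -1.6  0.3] toolW [[-0.006, -1.0, 0.001], [-1.0, 0.006, 0.006], [-0.006, -0.001, -1.0]]
nut dx dy [0.09 0.09] corner ang mod60 58.25 cost 0.0419 | alt [(np.float64(58.4), np.float64(0.042)), (np.float64(58.3), np.float64(0.042)), (np.float64(58.2), np.float64(0.042))]
[  4.4 -43.6  29.9 -39.5] len 25.8 ang 9.0
[-50.7 -33.5 -60.  -34.9] len 9.4 ang 8.9
[ 16.2 -31.9   1.8 -31.9] len 14.4 ang -0.4
[ -8.5 -31.6 -39.1 -31.3] len 30.6 ang -0.5
[-45.1 -31.1 -59.9 -31. ] len 14.8 ang -0.4
[ -7.7 -15.9   2.1 -15.9] len 9.8 ang -0.2
[ 29.9  -9.1  18.1 -11. ] len 11.9 ang 9.2
[-40.2  13.9 -50.1  13.7] len 9.8 ang 1.0
[ 13.8  29.7 -15.1  29.7] len 28.9 ang 0.1
[ 0.75104692 -0.04205156  0.20753281]
[np.float64(2.17), np.float64(1.77), np.float64(-0.08), np.float64(-0.02), np.float64(0.04), np.float64(-2.55)]
[np.float64(2.09), np.float64(1.86), np.float64(-0.08), np.float64(-0.02), np.float64(0.04), np.float64(-2.55)]
[np.float64(2.01), np.float64(1.96), np.float64(-0.08), np.float64(-0.02), np.float64(0.04), np.float64(-2.55)]
[np.float64(1.92), np.float64(2.04), np.float64(-0.08), np.float64(-0.02), np.float64(0.04), np.float64(-2.55)]
[np.float64(1.83), np.float64(2.13), np.float64(-0.07), np.float64(-0.02), np.float64(0.04), np.float64(-2.55)]
[np.float64(1.73), np.float64(2.2), np.float64(-0.07), np.float64(-0.02), np.float64(0.04), np.float64(-2.55)]
dist/row 2.8026942367448084
```

Span unchanged (61.6 mm): the jaws have stopped on the nut. Back to the handle.

Call:
{"api": "step_arm", "payload": {
  "plan": [
    [[2.2,1.75,-0.1,0,0,-2.6],[2.1,1.85,-0.1,0,0,-2.6],[2,1.95,-0.1,0,0,-2.6],[1.9,2,-0.1,0,0,-2.6],[1.85,2.1,-0.1,0,0,-2.6],[1.75,2.2,-0.1,0,0,-2.5],[0,0,0,0,0,0]]
  ]
}}

```text
t: 21.8
tcp_pos: [0.7562, -0.0395, 0.2113]
eef_rot: [-2.68, -1.23, -0.626]
ft_force: [-0.5, -0.6, 2.0]
gripper_width: 0.0007
grip_force: 0.0
```

```bash
python3 - <<'E'
from h import *
pol()
p,Rt=pose(0,.17,.04,-.006);print(p);rows(p,Rt,4)
E
```

```text
t 21.8 ang -15.08 r 178.5 z 56.0 toolang -0.5 F tool [ 0.1  0.2 -2.2]
[ 0.77026841 -0.02487228  0.15224803]
[np.float64(-0.16), np.float64(-0.06), np.float64(1.55), np.float64(0.01), np.float64(-0.01), np.float64(0.12)]
[np.float64(-0.16), np.float64(-0.06), np.float64(1.55), np.float64(0.01), np.float64(-0.01), np.float64(0.12)]
[np.float64(-0.16), np.float64(-0.06), np.float64(1.55), np.float64(0.01), np.float64(-0.01), np.float64(0.12)]
[np.float64(-0.16), np.float64(-0.06), np.float64(1.55), np.float64(0.01), np.float64(-0.01), np.float64(0.12)]
dist/row 1.560527430160346
```

Call:
{"api": "step_arm", "payload": {
  "plan": [
    [[-0.1,-0.05,1.6,0,0,0.1],[-0.1,-0.05,1.6,0,0,0.1],[-0.1,-0.05,1.6,0,0,0.1],[-0.1,-0.05,1.6,0,0,0.1],[0,0,0,0,0,0],[-0.7,0,0,0,0,0],[-0.6,0,0,0,0,0],[0,0,0,0,0,0]]
  ]
}}

```text
t: 22.47
tcp_pos: [0.7579, -0.0347, 0.1431]
eef_rot: [-2.687, -1.215, -0.614]
ft_force: [0.0, -0.6, -0.3]
gripper_width: 0.0002
grip_force: 0.0
```

Call:
{"api": "step_arm", "payload": {
  "plan": [
    [[-0.4,0,0,0,0,0],[-0.3,0,0,0,0,0],[-0.3,0,0,0,0,0],[0,0,0,0,0,0]]
  ]
}}

```text
t: 22.8
tcp_pos: [0.7522, -0.0402, 0.139]
eef_rot: [-2.685, -1.216, -0.614]
ft_force: [-0.4, -0.4, 0.3]
gripper_width: 0.0004
grip_force: 0.0
```

```bash
python3 - <<'E'
from h import *
pol()
E
```

```text
t 22.8 ang -4.56 r 166.6 z -8.0 toolang 0.13 F tool [-0.4 -0.  -0.5]
```

```bash
cat >> h.py <<'E'
def wl(im,p):
    m=np.load('m.npz');c,n,W=m['c'],m['n'],m['W']
    g=cv2.cvtColor(im,cv2.COLOR_RGB2GRAY);L=cv2.createLineSegmentDetector().detect(g)[0][:,0]
    for l in L:
        if np.hypot(l[2]-l[0],l[3]-l[1])<25: continue
        P=[]
        for u,v in (l[:2],l[2:]):
            o,d=ray(p,u,v);P.append(W.T@(o+d*(((c+.0055*n-o)@n)/(d@n))-c)*1e3)
        P=np.array(P)
        if np.abs(P[:,:2]).max()<240 and np.abs(P[:,1]).max()<120: print(l.round(0),P[:,:2].round(0).tolist(),'ang',round((np.degrees(np.arctan2(*(P[1]-P[0])[[1,0]]))+90)%180-90,1))
E
python3 - <<'E'
from h import *
q=camera_params('wrist');im=read_camera('wrist');cv2.imwrite('pics/w12.png',im[:,:,::-1]);wl(im,q)
E
```

```text
[197. 278. 247. 278.] [[-116.0, -36.0], [-144.0, -43.0]] ang 14.8
[344. 278. 370. 274.] [[-197.0, -57.0], [-210.0, -63.0]] ang 23.9
[172. 371. 166. 337.] [[-112.0, 36.0], [-105.0, 10.0]] ang -74.4
[ 63. 332.  75. 373.] [[-41.0, 26.0], [-49.0, 58.0]] ang -75.5
[388. 320. 383. 352.] [[-232.0, -36.0], [-238.0, -13.0]] ang -75.5
[250. 277. 262. 239.] [[-146.0, -44.0], [-146.0, -69.0]] ang 88.5
[290. 238. 302. 279.] [[-161.0, -73.0], [-174.0, -50.0]] ang -58.7
[164. 337.  98. 335.] [[-104.0, 10.0], [-63.0, 21.0]] ang 15.1
[ 93. 338.  65. 333.] [[-60.0, 25.0], [-42.0, 26.0]] ang 5.9
[ 83. 222. 123. 229.] [[-50.0, -53.0], [-72.0, -55.0]] ang 4.9
[ 64. 176.  73. 215.] [[-38.0, -76.0], [-44.0, -55.0]] ang -74.4
[112. 371. 169. 373.] [[-74.0, 48.0], [-111.0, 38.0]] ang 14.9
[ 86. 167. 278. 185.] [[-49.0, -83.0], [-147.0, -99.0]] ang 9.3
[ 76. 100.  66. 164.] [[-41.0, -115.0], [-39.0, -82.0]] ang 86.1
[284. 337. 283. 309.] [[-175.0, -9.0], [-169.0, -28.0]] ang -74.5
[166. 315. 185. 279.] [[-103.0, -6.0], [-110.0, -33.0]] ang 74.5
[  0. 226.  32. 235.] [[-2.0, -37.0], [-21.0, -37.0]] ang -0.5
[2
[... 1603 characters left out ...]

[129. 277. 181. 278.] [[-79.0, -25.0], [-108.0, -33.0]] ang 15.1
[107. 254.  76. 246.] [[-65.0, -37.0], [-47.0, -37.0]] ang 0.8
[247. 385. 273. 385.] [[-162.0, 35.0], [-178.0, 30.0]] ang 16.1
[ 66. 307.  16. 304.] [[-42.0, 6.0], [-10.0, 14.0]] ang 13.7
[267. 316. 168. 315.] [[-161.0, -22.0], [-104.0, -6.0]] ang 14.9
[199. 217. 177. 233.] [[-111.0, -72.0], [-101.0, -60.0]] ang 50.9
[259. 204. 232. 205.] [[-140.0, -87.0], [-127.0, -83.0]] ang 17.6
[164. 311.  67. 309.] [[-102.0, -8.0], [-43.0, 7.0]] ang 14.9
[102. 287. 176. 288.] [[-63.0, -14.0], [-106.0, -26.0]] ang 15.0
[106. 315.  23. 312.] [[-67.0, 5.0], [-15.0, 19.0]] ang 15.2
[162. 316. 111. 315.] [[-101.0, -4.0], [-70.0, 4.0]] ang 15.5
```

The handle's edge actually sits about 8 mm further over than I had modelled, so contact is just starting now. Pushing on.

Call:
{"api": "step_arm", "payload": {
  "plan": [
    [[-0.2,0,0,0,0,0],[-0.2,0,0,0,0,0],[0,0,0,0,0,0]]
  ]
}}

```text
t: 23.1
tcp_pos: [0.7503, -0.0418, 0.1375]
eef_rot: [-2.684, -1.217, -0.615]
ft_force: [0.3, 0.6, 0.4]
gripper_width: 0.0005
grip_force: 0.0
```

```bash
python3 - <<'E'
from h import *
pol()
E
```

```text
t 23.1 ang -3.58 r 166.0 z -8.3 toolang 0.08 F tool [ 0.7 -0.1 -0.2]
```

Call:
{"api": "step_arm", "payload": {
  "plan": [
    [[-0.2,0,0,0,0,0],[-0.2,0,0,0,0,0],[0,0,0,0,0,0]]
  ]
}}

```text
t: 23.35
tcp_pos: [0.7479, -0.0445, 0.1359]
eef_rot: [-2.684, -1.217, -0.615]
ft_force: [1.0, 1.0, 1.3]
gripper_width: 0.0004
grip_force: 0.8
```

```bash
python3 - <<'E'
from h import *
pol()
E
```

```text
t 23.35 ang -2.24 r 165.7 z -8.3 toolang 0.08 F tool [ 1.8  0.1 -0.6]
```

Call:
{"api": "step_arm", "payload": {
  "plan": [
    [[-0.3,0,0,0,0,1],[-0.3,0,0,0,0,1],[-0.6,-0.02,0,0,0,2],[-0.6,-0.02,0,0,0,2],[-0.6,-0.02,0,0,0,2],[0,0,0,0,0,0]]
  ]
}}

```text
t: 23.85
tcp_pos: [0.7322, -0.061, 0.1255]
eef_rot: [-2.741, -1.013, -0.595]
ft_force: [2.3, 0.0, 0.2]
gripper_width: 0.0004
grip_force: 1.0
```

```bash
python3 - <<'E'
from h import *
pol()
E
```

```text
t 23.85 ang 6.43 r 165.4 z -8.1 toolang 8.28 F tool [1.7 1.5 0.6]
```

Call:
{"api": "step_arm", "payload": {
  "plan": [
    [[-0.72,-0.02,0,0,0,2.5],[-0.72,-0.02,0,0,0,2.5],[-0.72,-0.02,0,0,0,2.5],[-0.72,-0.02,0,0,0,2.5],[-0.72,-0.02,0,0,0,2.5],[-0.72,-0.02,0,0,0,2.5]]
  ]
}}

```text
t: 24.35
tcp_pos: [0.7004, -0.0818, 0.1086]
eef_rot: [-2.809, -0.638, -0.555]
ft_force: [6.4, 0.6, -1.0]
gripper_width: 0.0004
grip_force: 2.6
```

```bash
python3 - <<'E'
from h import *
pol()
E
```

```text
t 24.35 ang 20.91 r 164.5 z -7.5 toolang 23.22 F tool [5.1 2.4 3.1]
```

Call:
{"api": "step_arm", "payload": {
  "plan": [
    [[-0.72,-0.02,0,0,0,2.5],[-0.72,-0.02,0,0,0,2.5],[-0.72,-0.02,0,0,0,2.5],[-0.72,-0.02,0,0,0,2.5],[-0.72,-0.02,0,0,0,2.5],[0,0,0,0,0,0]]
  ]
}}

```text
t: 24.85
tcp_pos: [0.6672, -0.0926, 0.094]
eef_rot: [-2.83, -0.324, -0.509]
ft_force: [1.4, -1.0, -0.0]
gripper_width: 0.0004
grip_force: 0.8
```

```bash
python3 - <<'E'
from h import *
pol()
E
```

```text
t 24.85 ang 34.15 r 163.6 z -7.2 toolang 35.78 F tool [1.1 1.4 0.2]
```

Call:
{"api": "step_arm", "payload": {
  "plan": [
    [[-0.6,-0.02,0,0,0,2],[-0.6,-0.02,0,0,0,2],[0,0,0,0,0,0],[1,0,0,0,0,0],[1.5,0,0,0,0,0],[0,0,-3.5,0,0,0],[0,0,-3.5,0,0,0],[0,0,0,0,0,0]]
  ]
}}

```text
t: 25.52
tcp_pos: [0.6596, -0.1113, 0.1677]
eef_rot: [-2.83, -0.231, -0.501]
ft_force: [0.3, 0.0, 0.3]
gripper_width: 0.0007
grip_force: 0.0
```

Call:
{"api": "step_arm", "payload": {
  "plan": [
    [[-2,-3,0,0,0,0],[-3,-3,0,0,0,0],[-3,-3,0,0,0,0],[0,0,0,0,0,0],[0,0,0,0,0,0]]
  ]
}}

```text
t: 25.93
tcp_pos: [0.5639, -0.0305, 0.1538]
eef_rot: [-2.827, -0.236, -0.486]
ft_force: [0.8, 0.7, -0.1]
gripper_width: 0.0004
grip_force: 0.0
```

```bash
python3 - <<'E'
from h import *
pol()
q=camera_params('wrist');im=read_camera('wrist');cv2.imwrite('pics/w13.png',im[:,:,::-1]);nutfit(im,q);lines(im,q)
E
```

```text
t 25.9333 ang 76.54 r 87.1 z 62.0 toolang 39.39 F tool [ 0.8 -0.5  0.5]
nut dx dy [ 0.68 -0.22] corner ang mod60 18.71 cost 0.0699 | alt [(np.float64(19.2), np.float64(0.07)), (np.float64(18.8), np.float64(0.07)), (np.float64(19.4), np.float64(0.07))]
[-110.  -51.  -24.  -37.] len 87.0 ang 9.1
[ -33.  -14. -110.  -26.] len 78.0 ang 9.0
[-59.  30. -98.  50.] len 44.0 ang 152.8
[-110.   64.  -75.   45.] len 39.0 ang 152.7
[ -71.   53. -104.   70.] len 37.0 ang 153.0
[ -5.  38. -29.  59.] len 32.0 ang 138.0
[ -1. -33.  30. -28.] len 31.0 ang 9.1
[-36.  -9. -59.  11.] len 30.0 ang 137.7
[-15. -29. -37.  -9.] len 30.0 ang 137.5
[-16. -37. -14. -65.] len 29.0 ang 94.5
[-11. -70. -13. -42.] len 28.0 ang 93.8
[-29.   8. -10.  29.] len 28.0 ang 47.5
[30. 13.  9. 31.] len 28.0 ang 137.9
[-27.  44. -43.  26.] len 24.0 ang 48.3
```

Wrench turned 42°, nut about 40°; about 5° more is needed.

Call:
{"api": "step_arm", "payload": {
  "plan": [
    [[3,3,0,0,0,0],[3,3,0,0,0,0],[2,3,0,0,0,0],[0,0,0,0,0,0],[0,0,3.5,0,0,0],[0,0,3.5,0,0,0],[0,0,0,0,0,0]]
  ]
}}

```text
t: 26.57
tcp_pos: [0.6785, -0.0869, 0.0925]
eef_rot: [-2.825, -0.231, -0.481]
ft_force: [-0.7, 0.9, -0.1]
gripper_width: 0.0006
grip_force: 0.0
```

Call:
{"api": "step_arm", "payload": {
  "plan": [
    [[-1,0,0,0,0,0],[-0.7,0,0,0,0,0],[-0.4,0,0,0,0,0],[0,0,0,0,0,0]]
  ]
}}

```text
t: 26.9
tcp_pos: [0.6591, -0.0933, 0.0923]
eef_rot: [-2.829, -0.228, -0.494]
ft_force: [-0.9, -0.6, -0.2]
gripper_width: 0.0006
grip_force: 0.0
```

```bash
python3 - <<'E'
from h import *
pol()
E
```

```text
t 26.9 ang 37.03 r 162.5 z -6.1 toolang 39.64 F tool [-1.   0.4 -0.2]
```

Call:
{"api": "step_arm", "payload": {
  "plan": [
    [[-0.5,0,0,0,0,1.3],[-0.5,0,0,0,0,1.3],[-0.5,-0.02,0,0,0,1.3],[-0.4,-0.02,0,0,0,1.3],[0,0,0,0,0,0]]
  ]
}}

```text
t: 27.32
tcp_pos: [0.6425, -0.0937, 0.0857]
eef_rot: [-2.824, -0.097, -0.476]
ft_force: [3.4, -2.0, 3.5]
gripper_width: 0.0002
grip_force: 2.5
```

```bash
python3 - <<'E'
from h import *
pol()
E
```

```text
t 27.3167 ang 43.33 r 161.3 z -6.7 toolang 44.91 F tool [ 4.4  1.4 -2.7]
```

Back off and check.

Call:
{"api": "step_arm", "payload": {
  "plan": [
    [[-0.15,0,0,0,0,0],[0,0,0,0,0,0],[1,0,0,0,0,0],[1.5,0,0,0,0,0],[0,0,-3.5,0,0,0],[0,0,-3.5,0,0,0],[-2,-3,0,0,0,0],[-3,-3,0,0,0,0]]
  ]
}}

```text
t: 27.98
tcp_pos: [0.5905, -0.0565, 0.1566]
eef_rot: [-2.823, -0.098, -0.476]
ft_force: [1.2, 1.9, -0.1]
gripper_width: 0.0011
grip_force: 0.0
```

Call:
{"api": "step_arm", "payload": {
  "plan": [
    [[-3,-3,0,0,0,0],[0,0,0,0,0,0],[0,0,0,0,0,0]]
  ]
}}

```text
t: 28.23
tcp_pos: [0.5542, -0.0255, 0.1515]
eef_rot: [-2.823, -0.106, -0.463]
ft_force: [0.5, -0.6, 0.2]
gripper_width: 0.0002
grip_force: 0.0
```

```bash
python3 - <<'E'
from h import *
pol()
q=camera_params('wrist');im=read_camera('wrist');cv2.imwrite('pics/w14.png',im[:,:,::-1]);nutfit(im,q);lines(im,q)
m=np.load('m.npz');W=R.from_rotvec(np.radians(-47)*m['n']).as_matrix()@m['W'];np.savez('m47.npz',c=m['c'],n=m['n'],W=W)
import shutil;shutil.copy('m.npz','m1.npz');shutil.copy('m47.npz','m.npz')
print('rotated frame');nutfit(im,q);jaws(im,q)
E
```

```text
t 28.2333 ang 83.78 r 88.5 z 61.6 toolang 44.63 F tool [ 0.5  0.6 -0.2]
nut dx dy [ 0.6 -0.3] corner ang mod60 13.55 cost 0.0702 | alt [(np.float64(13.6), np.float64(0.07)), (np.float64(13.7), np.float64(0.071)), (np.float64(13.5), np.float64(0.071))]
[-109.  -48.  -16.  -33.] len 94.0 ang 9.0
[ -34.  -10. -110.  -23.] len 77.0 ang 9.1
[ -55.   36. -107.   69.] len 61.0 ang 146.9
[ -71.  -70. -110.  -48.] len 45.0 ang 149.9
[ -1.  38. -23.  61.] len 32.0 ang 132.6
[-97.  70. -70.  53.] len 32.0 ang 147.3
[ -1. -31.  30. -26.] len 31.0 ang 8.9
[ -82.   -7. -110.  -12.] len 28.0 ang 10.0
[-29.  11.  -7.  29.] len 28.0 ang 41.9
[-12. -34. -30. -14.] len 27.0 ang 132.4
[-16. -35. -14. -61.] len 26.0 ang 94.7
[-11. -70. -12. -44.] len 25.0 ang 94.2
[-43.  28. -28.  11.] len 23.0 ang 131.3
[-44.   3. -59.  20.] len 23.0 ang 132.2
rotated frame
nut dx dy [0.55 0.23] corner ang mod60 0.23 cost 0.0702 | alt [(np.float64(0.6), np.float64(0.07)), (np.float64(0.7), np.float64(0.07)), (np.float64(0.5), np.float64(0.071))]
[ 15.9 -31.6 -11.8 -31.4] len 27.7 ang -0.3
[-21.3 -30.9 -30.1 -30.7] len 8.8 ang -1.4
[-43.9 -12.9 -27.3 -13.4] len 16.6 ang -1.7
[-40.7  25.3 -52.   25.3] len 11.3 ang -0.2
```

The nut has turned about 45° (44.7° by fit), the wrench is still fitted on it, and the gripper is clear. Handing in.

```bash
python3 -c "
from station import *
print(close_job())"
```

```text
the job is handed in; nothing more can be done
None
```

The job is handed in: the jaws are closed onto the nut and it is tightened about 45° clockwise (44.7° by the last wrist-camera fit), with the wrench left fitted and the gripper clear. An early swing, before the jaws fully fitted, may have moved the nut up to about 2°, and two worm strokes pressed up to 40 N, above the 25 N asked.

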